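# Load lens tubes onto a V-rail bench and clamp the stop

## Task

Set up the little V-rail optical bench with the two or three black lens tubes that stand on end in the tray. Turn the clamp bar to free the sliding stop and slide the stop all the way back to the open end of the rail; then, longest tube first, lay each tube down on the sloping rest with its foot against the ledge and let go, so that you can take it again across its side and lay it lengthwise in the V of the rail, the longest next to the end plate and the others following in order of length. Finally push the stop up until the whole row is closed up snug between end plate and stop, and turn the clamp bar back until it is tight; leave the other things on the table where they are.

Things in the scene. Friction and masses are not known exactly. Their poses are not given: they have to be found in the camera images.
- long_mid (a point): Centre of the longest lens tube, a plain matt black cylinder 30 mm in diameter and 72 mm long, a lens in each end (both ends alike). z axis along the tube. Starts standing on end in the tray. Any one of the three tubes may be absent.
- middle_mid (a point): Centre of the middle lens tube, a plain matt black cylinder 30 mm in diameter and 58 mm long, a lens in each end (both ends alike). z axis along the tube. Starts standing on end in the tray. Any one of the three tubes may be absent.
- short_mid (a point): Centre of the shortest lens tube, a plain matt black cylinder 30 mm in diameter and 44 mm long, a lens in each end (both ends alike). z axis along the tube. Starts standing on end in the tray. Any one of the three tubes may be absent.
- tray: Shallow grey tray 250 x 110 mm, rim 14 mm high, floor 4 mm above the table; origin under its centre, x along it. The tubes stand in it about 80 mm apart, in a row along x, in any order.
- rest: Sloping rest, loose, 0.8 kg: foot plate 60 x 94 x 12 mm, on it an aluminium V-groove 46 mm long and at most 24 mm wide (narrower than a tube, so fingers pass on both sides and 25 mm beyond a tube's axis), sloping at 45 degrees, with a ledge at its lower end. Origin on the table under the middle.
- rest_foot (a point): Point of the rest where a parked tube's axis meets the ledge, 46 mm above the table. z axis up the slope along a parked tube's axis (45 deg above level), y squarely down into the groove (45 deg below level), x level across it. A parked tube's centre is half its length along +z from here. Friction holds a tube in the groove wherever it is let go.
- bench: V-rail bench, fixed: foot 60 mm wide and 12 mm high, on it a rail with a V 282 mm long and at most 24 mm wide (narrower than a tube: fingers pass on both sides and can reach 40 mm below a tube's axis). End plate 50 mm wide, 12 mm thick, its top 16 mm above the tubes' axis. Tubes in the V slide when pushed endways (1 to 3 N). Origin on the table, 120 mm along the rail from the end plate.
- rail_end (a point): Point where the axis of tubes lying in the V meets the inner face of the end plate, 62 mm above the table. z axis level along the rail from the end plate to the open end, x level across the rail, y down. A tube lying in the V has its axis on this z axis.
- stop_face (a point): Centre of the face of the sliding stop that looks to the end plate, on the tubes' axis. The stop is a dark steel saddle 46 mm wide and 44 mm long behind this face; the face reaches 16 mm above the axis, the saddle behind it 8 mm.
- stop (a joint): Sliding stop, m: the clear gap between end plate and stop face, 0 to 0.225; grows towards the open end, 0.225 is all the way back. Starts at 0.035 to 0.08. Slides with 1 to 3 N when the clamp is free; the tight clamp holds it against about 20 N.
- clamp_bar (a point): Grip of the clamp bar on top of the stop, 24 mm behind the stop's face, 99 mm above the table: a black T-bar on an upright axis, 44 mm long, 10 mm wide, 22 mm high (top 5 mm above this point, underside 12 mm above the saddle). y axis along the bar, z up. Grip it across its width from above; by it the stop can also be pushed along.
- clamp (a joint): Angle of the clamp bar, rad: 0 is fully tight (bar along the rail); grows turning counter-clockwise seen from above, up to 1.6. It grips the rail below about 0.5 and is free above; turn it past 0.8 to free it, back below 0.15 to tighten it (under 0.2 N m). It stays where it is left. Starts at 0 to 0.1.
- slide_box: bystander: black slide box 84 x 34 x 60 mm, origin under its centre; leave alone
- petri_dish: bystander: shallow glass dish 90 mm across, 16 mm high, origin under its centre; leave alone
- blower: bystander: black rubber lens blower, bulb 60 mm across with a nozzle upwards, 105 mm high, origin under its centre; leave alone

How it is judged:
On the way, in this order (a step that is already met when the one before it is completed fails the run):
1. the clamp is freed and the stop stands all the way back at the open end (value of joint clamp above 0.6 rad and value of joint stop above 0.212 m), for 0.2 s.
2. the long tube lies parked in the sloping rest, foot at the ledge (within 8 mm), let go (angle between the z axis of long_mid and the z axis of rest_foot, either way round below 0.14 rad and distance between long_mid and rest_foot below 0.044 m and contact force between tube_long and the fingers below 0.05 N and linear speed of tube_long below 0.03 m/s), for 0.3 s.
3. the middle tube lies parked in the sloping rest, foot at the ledge (within 8 mm), let go (angle between the z axis of middle_mid and the z axis of rest_foot, either way round below 0.14 rad and distance between middle_mid and rest_foot below 0.037 m and contact force between tube_middle and the fingers below 0.05 N and linear speed of tube_middle below 0.03 m/s), for 0.3 s.
4. the short tube lies parked in the sloping rest, foot at the ledge (within 8 mm), let go (angle between the z axis of short_mid and the z axis of rest_foot, either way round below 0.14 rad and distance between short_mid and rest_foot below 0.03 m and contact force between tube_short and the fingers below 0.05 N and linear speed of tube_short below 0.03 m/s), for 0.3 s.
5. the row is closed up snug in the V between end plate and stop, in order of length (angle between the z axis of each of long_mid, middle_mid, short_mid and the z axis of rail_end, either way round below 0.07 rad and x of long_mid in the frame of rail_end between -0.004 and 0.004 m and y of long_mid in the frame of rail_end between -0.004 and 0.004 m and x of middle_mid in the frame of rail_end between -0.004 and 0.004 m and y of middle_mid in the frame of rail_end between -0.004 and 0.004 m and x of short_mid in the frame of rail_end between -0.004 and 0.004 m and y of short_mid in the frame of rail_end between -0.004 and 0.004 m and z of long_mid in the frame of rail_end below 0.039 m and (z of middle_mid in the frame of rail_end below 0.032 m or distance between long_mid and middle_mid below 0.068 m) and (distance between middle_mid and short_mid below 0.054 m or distance between long_mid and short_mid below 0.061 m) and (distance between short_mid and stop_face below 0.0255 m or distance between middle_mid and stop_face below 0.0325 m)), for 0.2 s.
6. the clamp is turned tight (value of joint clamp below 0.2 rad), for 0.2 s.
At the end, for the whole second after the job is handed in: All tubes present lie along the V of the rail (axis within 4 mm and 0.07 rad), in order of length from the end plate, every joint of the row, the end plate and the stop included, closed to within 3 mm (3.5 mm at the stop), the clamp bar tight (below 0.2 rad), everything let go and at rest (all of step 5 and value of joint clamp below 0.2 rad and velocity of joint stop below 0.005 m/s and linear speed of each of tube_long, tube_middle, tube_short below 0.02 m/s); the robot touches nothing.
It fails at once if the slide box is moved (more than 3 cm) (distance of slide_box from where it was at the start of the episode above 0.03 m).
It fails at once if the petri dish is moved (more than 3 cm) (distance of petri_dish from where it was at the start of the episode above 0.03 m).
It fails at once if the blower is moved (more than 3 cm) (distance of blower from where it was at the start of the episode above 0.03 m).
Of tube_long, tube_middle, tube_short only 2 to 3 are there at a start; the rules pass over those that are not, and their reading is None.
At some moment in a run one of rest may be knocked a few centimetres aside while the robot is not near it.
Once in a run the grip may slacken for a moment while it holds something.
It also fails if it takes over 210 s, if anything falls off the work surface, if the arm or the gripper's body presses on something with over 40 N, if the wrist force passes 120 N, or if a joint passes its speed limit or range.

## Robot

A 7-joint arm with a two-finger parallel gripper is mounted at the origin on the work surface. World frame = base frame: x ahead of the robot, y to its left, z up, the work surface at z = 0. Lengths are in m, angles in rad, forces in N, time in s.
With the tool pointing down it reaches from about 0.4 to 0.85 m from the base axis. Payload 10.4 kg.
Tool frame: the origin (TCP) lies at the very end of the fingers, on their centre line; the grasp point (between the pads) lies 19 mm behind it; x points along the fingers, z is the direction in which the jaws open and shut, and the axes are right-handed (so a half turn about x gives the same grasp; the last joint's range is limited). The gripper opens to 85 mm and grips with 20 to 120 N. Pads are 22 mm wide; open, the fingers measure 114 mm over their backs; the gripper's body (76 mm by 85 mm) begins 54 mm behind the grasp point. The pads swing forward as they close: fully open they stand 13 mm farther back than shut.
Start: joints at [-1.153, 0.332, -0.065, 1.46, 0.022, 1.35, -0.088], TCP at [0.267, 0.565, 0.231] pointing down, gripper open.
Joint ranges: [-2.6, 2.6], [-0.5, 2.12], [-1.47, 1.34], [0.16, 2.42], [-1.27, 4.41], [0.06, 2.06], [-2.6, 2.6]. Speed limits (rad/s): [2.22, 2.22, 2.79, 2.79, 3.14, 3.14, 3.14].

## Interface

Orientations are given as a unit quaternion [x, y, z, w].
In Python, from workcell import telemetry, viewer, manip, spot_in, mark_of gives the robot as it stands. The module is installed in compiled form; this text tells all that it offers.
- The arm moves only by the shell command python3 -m crank 'ROWS' [FORCE]. ROWS is JSON, a list of rows, each a list of 3 entries, a list of its own where there are three numbers: the closure, from 0 (fully open) to 1 (shut), then the shift along the world's x, y, z in cm, then the turn, a rotation vector about the world's x, y, z in rad. A call has 1 to 12 rows; each row shifts and turns the commanded pose from where the row before left it; what a row does not reach is not made up. A row lasts 1/12 s, in which the tool goes at most 41.7 mm and 7.16 degrees, less where a joint would pass 70% of its speed; a pose out of reach is approached as far as the arm can. A call with a gripper value outside its range is refused whole. The fingers move at their own pace and stop on an object; FORCE is the grip in N (left out, the last holds). Time passes only in rows, so rows that do not move let the fingers close. It gives the time, the measured TCP pose, the force and the opening at its end, in the units of the state.
- telemetry.get_obs(): the state, without advancing time (a new reading comes with each control period).
- viewer.camera(name): name is "side" or "top" or "wrist"; returns a dict with "frame" (400x640x3 uint8, red, green, blue), "intrinsics" (3x3 intrinsics, pixels), "cam_to_world" (4x4, takes a point from camera to world coordinates). Camera axes: x right, y up, looking along -z (the intrinsics and any distortion apply to the point x, -y, -z); pixel columns grow to the right and rows downward; lengths in m; the calibration is good to about 2 mm. A picture is of the moment at which its call begins. There is no depth.
- manip.hand_in(): hands the job in, once; it reports no verdict.
Trained networks look in a picture, given as the dict that the camera call returned (one of the last four; its "shot" number tells which), for a name from the list of things; names that differ only in an ending like _2 or _b are one class to them, and where a whole thing is asked for, a point or a joint stands for the part that bears it (a point fixed in the world has none). Each returns a list of dicts, best first, with "conf" (0 to 1); they miss things now and then, are a little off and sometimes report something else, mostly with a low value. They report only what shows in the picture. A call takes as long as a camera call.
- spot_in(thing, picture): "location" ([x, y, z] in m, in the coordinates of the camera as it stood for that picture, good to about 4 mm: the middle of the surface that is visible of it).
- mark_of(thing, picture): "location" ([x, y, z] in m, in the coordinates of the camera as it stood for that picture, good to about 4 mm: a listed point, or the origin of a listed thing).
The state is a dict: "clock": time; "joint_pos": joint angles; "joint_velocities": joint speeds; "tau": joint torques, N m; "position": TCP position; "ee_rot": TCP orientation; "ft_force": force on the tool from outside, world axes, zero at the start; "torque": the same for the moment, N m; "grip_width": opening from 0.0 (shut) to 1.0 (fully open).
Only numpy, scipy, OpenCV 4.12 (cv2) and the standard library are available. Lean on these libraries where they do the work, as an engineer would, in place of code of your own. Each camera call takes 0.05 s, during which the arm holds its last target. There are 200 camera calls.

## Working session

There is one attempt and no reset: what is moved stays moved. The work goes in short steps, Python scripts to look and compute and a shell command to move; the robot and the scene stay as the last step left them, time stands still between calls to the robot, and variables do not carry over. Pictures are saved under pics/ and viewed, about 12 in all and at most 16, crops included, and the job is handed in when it is done.

```bash
mkdir -p pics
cat > h.py <<'E'
import numpy as np, cv2
from workcell import telemetry, viewer, manip, spot_in, mark_of
from scipy.spatial.transform import Rotation as R
def cam(n,save=None):
    p=viewer.camera(n)
    if save: cv2.imwrite('pics/'+save+'.png',cv2.cvtColor(p['frame'],cv2.COLOR_RGB2BGR))
    return p
def W(p,l): return (np.array(p['cam_to_world'])@np.r_[l,1])[:3]
def show(p,names,f=mark_of,n=2):
    for t in names:
        try: r=f(t,p)
        except Exception as e: print(t,e); continue
        print(t,[(round(d['conf'],2),W(p,d['location']).round(4).tolist(),{k:np.round(v,3).tolist() for k,v in d.items() if k not in('conf','location')}) for d in r[:n]])
def st():
    o=telemetry.get_obs(); q=R.from_quat(o['ee_rot'])
    print('t',round(o['clock'],2),'p',np.round(o['position'],4),'x',q.as_matrix()[:,0].round(3),'z',q.as_matrix()[:,2].round(3),'F',np.round(o['ft_force'],1),'w',round(o['grip_width'],3),'j',np.round(o['joint_pos'],2))
E
python3 - <<'E'
from h import *
st()
N="long_mid middle_mid short_mid tray rest rest_foot bench rail_end stop_face clamp_bar slide_box petri_dish blower".split()
for c in("top","side"):
    p=cam(c,c+'0'); print(c,p.get('shot'),np.round(p['cam_to_world'],3).tolist(),np.round(p['intrinsics'],1).tolist()); show(p,N)
E
```

```text
t 0.0 p [0.2665 0.5649 0.2305] x [-0.001 -0.001 -1.   ] z [ 0.427  0.904 -0.001] F [ 0.2  0.1 -0.2] w 0.999 j [-1.15  0.33 -0.06  1.46  0.02  1.35 -0.09]
top 1 [[-0.02, 0.999, -0.033, 0.522], [-1.0, -0.02, 0.007, -0.008], [0.006, 0.033, 0.999, 1.157], [0.0, 0.0, 0.0, 1.0]] [[451.6, 0.0, 322.0], [0.0, 451.6, 197.1], [0.0, 0.0, 1.0]]
long_mid [(0.75, [0.4615, 0.2913, 0.0422], {})]
middle_mid [(0.63, [0.3868, 0.3074, 0.0363], {})]
short_mid [(0.53, [0.5509, 0.3174, 0.0297], {})]
tray [(0.68, [0.4659, 0.3073, -0.0012], {})]
rest [(0.82, [0.4449, -0.0808, 0.0001], {})]
rest_foot [(0.61, [0.4516, -0.1015, 0.0465], {})]
bench [(0.87, [0.5671, -0.0154, 0.0023], {})]
rail_end [(0.7, [0.572, -0.1367, 0.0624], {})]
stop_face [(0.37, [0.3913, 0.3072, 0.0315], {})]
clamp_bar [(0.55, [0.5641, -0.0456, 0.1025], {}), (0.5, [0.4405, -0.0809, 0.0017], {})]
slide_box [(0.62, [0.7335, 0.2472, 0.0018], {})]
petri_dish [(0.87, [0.6249, -0.3847, -0.0021], {})]
blower [(0.87, [0.7434, -0.1462, -0.0032], {})]
side 2 [[0.996, 0.05, -0.076, 0.476], [-0.091, 0.612, -0.785, -0.87], [0.007, 0.789, 0.614, 0.754], 
[... 204 characters left out ...]
 -0.0063], {}), (0.47, [0.3851, 0.3091, 0.0353], {})]
short_mid [(0.54, [0.5541, 0.3179, 0.0276], {})]
tray [(0.95, [0.4659, 0.3067, -0.0033], {})]
rest [(0.56, [0.4498, -0.0825, 0.0001], {})]
rest_foot [(0.82, [0.4507, -0.1048, 0.0462], {})]
bench [(0.88, [0.5676, -0.017, -0.0018], {})]
rail_end [(0.55, [0.5685, -0.1331, 0.0633], {}), (0.34, [0.4601, 0.2926, 0.0377], {})]
stop_face [(0.38, [0.5539, 0.3183, 0.0296], {})]
clamp_bar [(0.43, [0.5615, -0.0456, 0.0957], {})]
slide_box [(0.78, [0.7366, 0.2424, -0.003], {})]
petri_dish [(0.78, [0.6251, -0.3826, -0.0023], {}), (0.72, [0.465, 0.3067, -0.0026], {})]
blower [(0.71, [0.4485, -0.1038, 0.0465], {}), (0.66, [0.7422, -0.1473, -0.0004], {})]
```

View pics/top0.png

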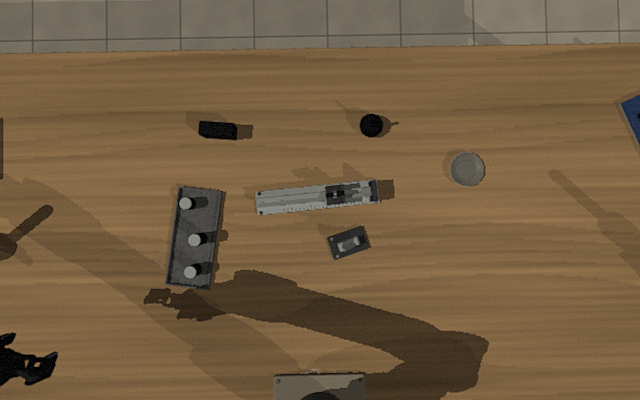

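View pics/side0.png

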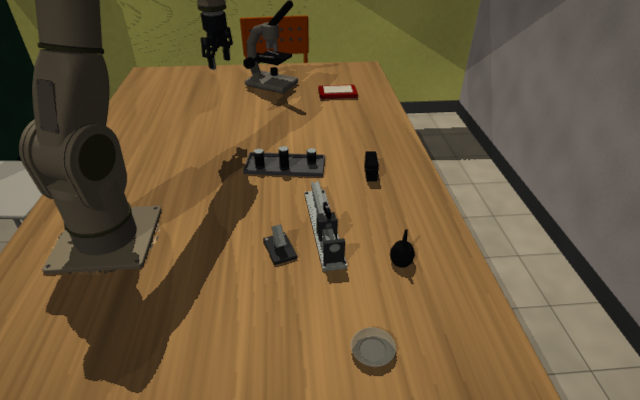

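Run:
```python
import cv2
a=cv2.imread('pics/top0.png')[170:270,245:400]
cv2.imwrite('pics/c0.png',cv2.resize(a,None,fx=5,fy=5,interpolation=cv2.INTER_CUBIC))
```

```text
(no output)
```

View pics/c0.png

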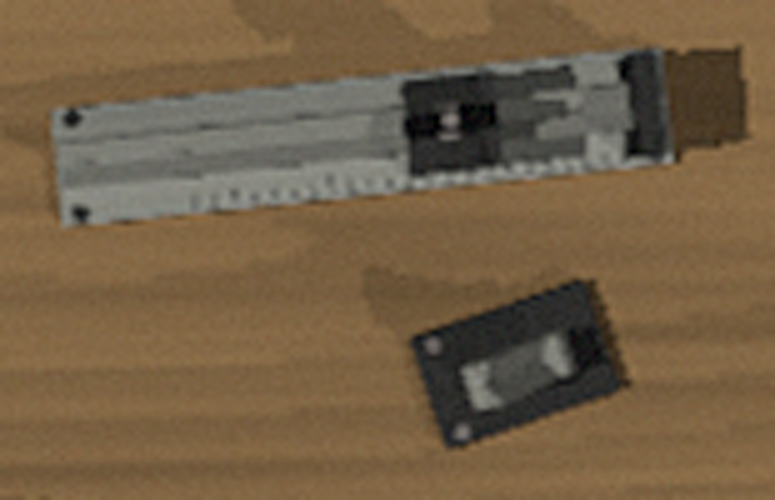

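The top-view crop shows the bench foot with corners at crop (52,112), (660,52), (672,164) and (62,226). The stop is at about (450,125). The rest's corners are (414,338), (592,280), (628,384) and (450,446), with the ledge to its right, so it slopes up to the left (+y).

```bash
cat >> h.py <<'E'
def ray(p,u,v,z):
    K=np.array(p['intrinsics']);T=np.array(p['cam_to_world'])
    d=np.linalg.inv(K)@[u,v,1]; d=T[:3,:3]@[d[0],-d[1],-d[2]]; o=T[:3,3]
    return o+d*(z-o[2])/d[2]
E
python3 - <<'E'
from h import *
p=cam('top')
f=lambda c,z=.012: ray(p,c[0]/5+245-.4,c[1]/5+170-.4,z)
B=[f(c) for c in((52,112),(660,52),(672,164),(62,226))]
print(np.round(B,4)); d=(B[0]+B[3]-B[1]-B[2])[:2]; print('rail',np.arctan2(d[1],d[0]),d/np.linalg.norm(d),'mid end',(B[1]+B[2])/2,(B[0]+B[3])/2)
Q=[f(c) for c in((414,338),(592,280),(628,384),(450,446))]
print(np.round(Q,4)); e=(Q[0]+Q[3]-Q[1]-Q[2])[:2]; print('rest',np.arctan2(e[1],e[0]),e/np.linalg.norm(e),'c',np.mean(Q,0))
print('clampbar',f((450,120),.104))
show(p,['clamp_bar','stop','clamp','rest','rest_foot','rail_end'])
E
```

```text
[[ 0.5766  0.1534  0.012 ]
 [ 0.6011 -0.1559  0.012 ]
 [ 0.544  -0.1607  0.012 ]
 [ 0.5188  0.1492  0.012 ]]
rail 1.6510474594201692 [-0.08016502  0.99678161] mid end [ 0.57258444 -0.15831691  0.012     ] [0.54768715 0.15125897 0.012     ]
[[ 0.4586 -0.0279  0.012 ]
 [ 0.4861 -0.1187  0.012 ]
 [ 0.4332 -0.1357  0.012 ]
 [ 0.4038 -0.045   0.012 ]]
rest 1.8745043611656667 [-0.29906059  0.95423412] c [ 0.44540304 -0.08183837  0.012     ]
clampbar [ 0.56487714 -0.0451873   0.104     ]
clamp_bar [(0.57, [0.5626, -0.0427, 0.104], {})]
stop it knows: bench, blower, clamp_bar, long_mid, middle_mid, petri_dish, rail_end, rest, rest_foot, short_mid, slide_box, stop_face, tray
clamp it knows: bench, blower, clamp_bar, long_mid, middle_mid, petri_dish, rail_end, rest, rest_foot, short_mid, slide_box, stop_face, tray
rest [(0.88, [0.4426, -0.0815, -0.001], {})]
rest_foot [(0.96, [0.4526, -0.1005, 0.0434], {})]
rail_end [(0.74, [0.5698, -0.1383, 0.0611], {}), (0.73, [0.6237, -0.3858, -0.0039], {})]
```

```bash
python3 -m crank '[[0,[1.24,-2.54,0],[0,0,-0.0436]],[0,[1.24,-2.54,0],[0,0,-0.0436]],[0,[1.24,-2.54,0],[0,0,-0.0436]],[0,[1.24,-2.54,0],[0,0,-0.0436]],[0,[1.24,-2.54,0],[0,0,-0.0436]],[0,[1.24,-2.54,0],[0,0,-0.0436]],[0,[1.24,-2.54,0],[0,0,-0.0436]],[0,[1.24,-2.54,0],[0,0,-0.0436]],[0,[1.24,-2.54,0],[0,0,-0.0436]],[0,[1.24,-2.54,0],[0,0,-0.0436]],[0,[1.24,-2.54,0],[0,0,-0.0436]],[0,[1.24,-2.54,0],[0,0,-0.0436]]]' 40
python3 -m crank '[[0,[1.24,-2.54,0],[0,0,-0.0436]],[0,[1.24,-2.54,0],[0,0,-0.0436]],[0,[1.24,-2.54,0],[0,0,-0.0436]],[0,[1.24,-2.54,0],[0,0,-0.0436]],[0,[1.24,-2.54,0],[0,0,-0.0436]],[0,[1.24,-2.54,0],[0,0,-0.0436]],[0,[1.24,-2.54,0],[0,0,-0.0436]],[0,[1.24,-2.54,0],[0,0,-0.0436]],[0,[1.24,-2.54,0],[0,0,-0.0436]],[0,[1.24,-2.54,0],[0,0,-0.0436]],[0,[1.24,-2.54,0],[0,0,-0.0436]],[0,[1.24,-2.54,0],[0,0,-0.0436]]]'
python3 - <<'E'
from h import *
st(); p=cam('wrist','w1'); show(p,['clamp_bar','stop_face','rail_end','rest_foot','rest']); print(np.round(p['cam_to_world'],3).tolist())
E
```

```text
clock: 2.65
position: [0.4159, 0.2592, 0.2316]
ee_rot: [-0.21, 0.675, 0.211, 0.675]
ft_force: [0.2, 1.4, -0.8]
grip_width: 1.003
clock: 3.65
position: [0.5647, -0.0456, 0.2316]
ee_rot: [-0.029, 0.706, 0.029, 0.707]
ft_force: [0.5, 0.5, 0.1]
grip_width: 1.005
t 3.65 p [ 0.5647 -0.0456  0.2316] x [ 0.001  0.    -1.   ] z [0.997 0.082 0.001] F [0.5 0.5 0.1] w 1.005 j [-0.45  0.21  0.52  1.65 -0.11  1.31  0.17]
clamp_bar [(0.58, [0.5653, -0.0448, 0.0997], {})]
stop_face [(0.73, [0.5624, -0.0729, 0.0634], {}), (0.49, [0.4492, -0.1081, 0.0458], {})]
rail_end [(0.68, [0.5737, -0.1388, 0.0639], {})]
rest_foot [(0.97, [0.4494, -0.1078, 0.0481], {})]
rest [(0.59, [0.4455, -0.0828, -0.0003], {})]
[[0.997, -0.077, -0.024, 0.558], [0.081, 0.954, 0.289, 0.027], [0.0, -0.29, 0.957, 0.375], [0.0, 0.0, 0.0, 1.0]]
```

View pics/w1.png

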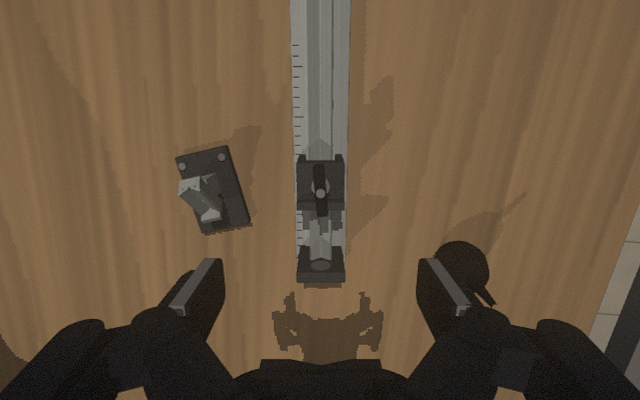

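```bash
python3 -m crank '[[0,[0,0,-2.5],[0,0,0]],[0,[0,0,-2.5],[0,0,0]],[0.4,[0,0,-2.5],[0,0,0]],[0.4,[0,0,-2.5],[0,0,0]],[0.5,[-0.05,0.05,-2.5],[0,0,0]],[0.5,[0,0,-2.5],[0,0,0]],[1,[0,0,0],[0,0,0]],[1,[0,0,0],[0,0,0]],[1,[0,0,0],[0,0,0]],[1,[0,0,0],[0,0,0]],[1,[0,0,0],[0,0,0]],[1,[0,0,0],[0,0,0]]]' 40
python3 - <<'E'
from h import *
st()
E
```

```text
clock: 4.95
position: [0.5646, -0.0431, 0.0827]
ee_rot: [-0.03, 0.706, 0.03, 0.707]
ft_force: [-0.2, 3.9, 2.4]
grip_width: 0.107
t 4.95 p [ 0.5646 -0.0431  0.0827] x [ 0.002  0.001 -1.   ] z [0.996 0.084 0.002] F [-0.2  3.9  2.4] w 0.107 j [-0.41  0.36  0.49  1.81 -0.2   1.02  0.24]
```

```bash
python3 -m crank '[[1,[0,0,0],[0,0,0.11]],[1,[0,0,0],[0,0,0.11]],[1,[0,0,0],[0,0,0.11]],[1,[0,0,0],[0,0,0.11]],[1,[0,0,0],[0,0,0.11]],[1,[0,0,0],[0,0,0.11]],[1,[0,0,0],[0,0,0.11]],[1,[0,0,0],[0,0,0.11]],[1,[0,0,0],[0,0,0.11]],[1,[0,0,0],[0,0,0.11]],[1,[0,0,0],[0,0,0.11]],[1,[0,0,0],[0,0,0]]]' 60
python3 - <<'E'
from h import *
st(); p=cam('wrist'); show(p,['clamp_bar','stop_face'])
E
```

```text
clock: 5.95
position: [0.5622, -0.0455, 0.0826]
ee_rot: [-0.427, 0.564, 0.428, 0.562]
ft_force: [-13.4, -2.7, 12.5]
grip_width: 0.099
t 5.95 p [ 0.5622 -0.0455  0.0826] x [-0.003 -0.001 -1.   ] z [ 0.269  0.963 -0.001] F [-13.4  -2.7  12.5] w 0.099 j [-0.24  0.34  0.28  1.8  -0.11  1.02  1.38]
clamp_bar [(0.84, [0.5665, -0.0433, 0.0971], {})]
stop_face [(0.83, [0.5626, -0.0739, 0.0655], {})]
```

```bash
python3 -m crank '[[1,[0.05,0.5,0],[0,0,0]],[1,[-0.12,1.5,0],[0,0,0]],[1,[-0.12,1.5,0],[0,0,0]],[1,[-0.12,1.5,0],[0,0,0]],[1,[-0.12,1.5,0],[0,0,0]],[1,[-0.12,1.5,0],[0,0,0]],[1,[-0.12,1.5,0],[0,0,0]],[1,[-0.12,1.5,0],[0,0,0]],[1,[-0.12,1.5,0],[0,0,0]],[1,[-0.12,1.5,0],[0,0,0]],[1,[-0.06,0.8,0],[0,0,0]],[1,[0,0,0],[0,0,0]]]'
python3 - <<'E'
from h import *
st()
E
python3 -m crank '[[1,[-0.03,0.4,0],[0,0,0]],[1,[-0.03,0.4,0],[0,0,0]],[1,[-0.03,0.4,0],[0,0,0]],[1,[0,0,0],[0,0,0]]]'
python3 - <<'E'
from h import *
st();
E
```

```text
clock: 7.1
position: [0.5496, 0.1063, 0.0825]
ee_rot: [-0.425, 0.565, 0.428, 0.562]
ft_force: [-22.7, -0.2, 21.1]
grip_width: 0.1
t 7.1 p [0.5496 0.1063 0.0825] x [-0.006  0.001 -1.   ] z [ 0.271  0.962 -0.001] F [-22.7  -0.2  21.1] w 0.1 j [-0.45  0.33  0.21  1.81 -0.08  1.02  1.09]
clock: 7.43
position: [0.5491, 0.113, 0.0824]
ee_rot: [-0.425, 0.567, 0.426, 0.562]
ft_force: [-22.0, -10.0, 23.5]
grip_width: 0.1
t 7.43 p [0.5491 0.113  0.0824] x [-0.007 -0.004 -1.   ] z [ 0.276  0.961 -0.006] F [-22.  -10.   23.5] w 0.1 j [-0.46  0.33  0.21  1.81 -0.08  1.02  1.07]
```

```bash
python3 -m crank '[[0.6,[0,0,0],[0,0,0]],[0.6,[0,0,0],[0,0,0]],[0.6,[0,0,0],[0,0,0]],[0.6,[0,0,1],[0,0,0]],[0.4,[0,0,3],[0,0,0]],[0.4,[0,0,4],[0,0,0]],[0.4,[0,0,4],[0,0,0]],[0.4,[0,0,4],[0,0,0]]]'
python3 -m crank '[[0.4,[-0.8,1.6,0],[0,0,-0.09]],[0.4,[-0.8,1.6,0],[0,0,-0.09]],[0.4,[-0.8,1.6,0],[0,0,-0.09]],[0.4,[-0.8,1.6,0],[0,0,-0.09]],[0.4,[-0.8,1.6,0],[0,0,-0.09]],[0.4,[-0.8,1.6,0],[0,0,-0.09]],[0.4,[-0.8,1.6,0],[0,0,-0.09]],[0.4,[-0.8,1.6,0],[0,0,-0.09]],[0.4,[-0.8,1.6,0],[0,0,-0.09]],[0.4,[-0.8,1.6,0],[0,0,-0.09]],[0.4,[-0.8,1.6,0],[0,0,-0.09]],[0.4,[0,0,0],[0,0,0]]]'
python3 - <<'E'
from h import *
st(); p=cam('wrist','w2'); show(p,['long_mid','middle_mid','short_mid'],n=3);show(p,['long_mid','middle_mid','short_mid'],spot_in,n=3)
p=cam('top','top2'); show(p,['clamp_bar','stop_face','rest','rest_foot','long_mid','middle_mid','short_mid'])
p=cam('side'); show(p,['clamp_bar','stop_face','rest','rest_foot','long_mid','middle_mid','short_mid'])
E
```

```text
clock: 8.1
position: [0.5517, 0.1159, 0.2441]
ee_rot: [-0.426, 0.564, 0.426, 0.565]
ft_force: [0.8, 0.2, 0.7]
grip_width: 0.598
clock: 9.1
position: [0.4619, 0.2959, 0.2421]
ee_rot: [-0.106, 0.699, 0.107, 0.699]
ft_force: [-0.2, 0.7, -0.4]
grip_width: 0.596
t 9.1 p [0.4619 0.2959 0.2421] x [-0.     0.002 -1.   ] z [0.954 0.298 0.   ] F [-0.2  0.7 -0.4] w 0.596 j [-0.78  0.15  0.15  1.66 -0.02  1.33 -0.33]
long_mid [(0.92, [0.4609, 0.2916, 0.0409], {})]
middle_mid [(0.76, [0.3835, 0.3044, 0.0306], {})]
short_mid [(0.77, [0.5485, 0.3202, 0.0288], {})]
long_mid [(0.62, [0.4615, 0.2956, 0.0767], {}), (0.4, [0.5398, 0.1231, 0.0734], {})]
middle_mid [(0.79, [0.3879, 0.3077, 0.0584], {})]
short_mid [(0.56, [0.5474, 0.3225, 0.0517], {})]
clamp_bar []
stop_face [(0.73, [0.557, 0.0891, 0.0597], {})]
rest [(0.83, [0.4438, -0.08, 0.0004], {})]
rest_foot [(0.74, [0.39, 0.3089, 0.0341], {}), (0.62, [0.4504, -0.1002, 0.0438], {})]
long_mid [(0.73, [0.3865, 0.3044, 0.0328], {}), (0.62, [0.4648, 0.2916, 0.0403], {})]
middle_mid [(0.45, [0.4437, -0.0802, 0.0008], {})]
short_mid [(0.69, [0.5527, 0.3194, 0.0255], {})]
clamp_bar [(0.43, [0.5491, 0.1117, 0.0936], {})]
stop_face [(0.92, [0.5547, 0.0884, 0.0626], {})]
rest [(0.7, [0.4493, -0.0822, 0.0023], {}), (0.46, [0.7401, -0.146, -0.0014], {})]
rest_foot [(0.87, [0.45, -0.1037, 0.0458], {})]
long_mid [(0.5, [0.4628, 0.2929, 0.0415], {})]
middle_mid [(0.65, [0.3858, 0.3093, 0.0337], {}), (0.59, [0.4512, -0.1061, 0.0442], {})]
short_mid [(0.55, [0.5555, 0.3193, 0.0294], {})]
```

View pics/w2.png

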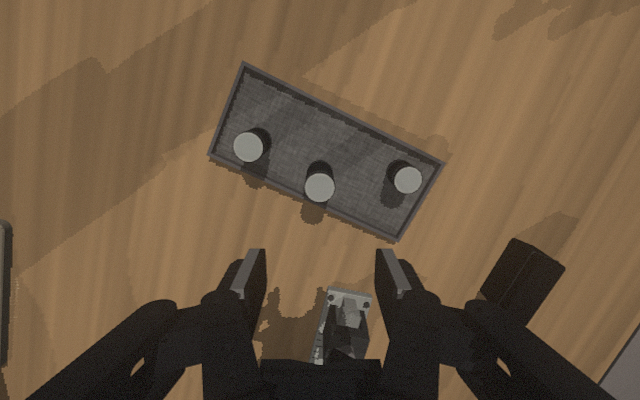

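The wrist view shows three tubes with tops at (248,147), (320,187) and (408,180). They are middle, long and short, and the jaws are centred on the long one.

Run:
```python
from h import *
p=cam('wrist'); print(ray(p,248,147,.062),ray(p,320,187,.076),ray(p,408,180,.048))
```

```text
[0.38645538 0.30037579 0.062     ] [0.46481691 0.28625608 0.076     ] [0.5531563  0.31430652 0.048     ]
```

Run:
```python
from h import *
a=cv2.imread('pics/top0.png',0); p=cam('top')
for (u,v,z) in((195,240,.076),(190,272,.062),(185,203,.048)):
    s=a[v-9:v+10,u-9:u+10]; m=(s>120).astype(np.uint8); n,l,S,C=cv2.connectedComponentsWithStats(m); k=1+np.argmax(S[1:,4]); c=C[k]+[u-9,v-9]; print(S[k],c,ray(p,*c,z))
w=cv2.imread('pics/w2.png',0);p=cam('wrist')
for (u,v,z) in((320,187,.076),(248,147,.062),(408,180,.048)):
    s=w[v-22:v+23,u-22:u+23]; m=(s>115).astype(np.uint8); n,l,S,C=cv2.connectedComponentsWithStats(m); k=1+np.argmax(S[1:,4]); c=C[k]+[u-22,v-22]; print(S[k],c,ray(p,*c,z))
```

```text
[  3   4  11  11 100] [193.92 239.72] [0.46257232 0.29147676 0.076     ]
[  3   4  11  11 100] [189.39 272.01] [0.38444168 0.30705159 0.062     ]
[ 4  4 11 11 95] [184.68421053 203.06315789] [0.55113275 0.32089906 0.048     ]
[  7   9  30  28 658] [319.3556231  187.26139818] [0.46430076 0.28581434 0.076     ]
[  7   8  30  29 665] [247.69473684 146.68120301] [0.38609959 0.30058593 0.062     ]
[  9   9  27  26 558] [407.91218638 179.72939068] [0.552964   0.31454516 0.048     ]
```

```bash
python3 -m crank '[[0.4,[0.1,-0.5,-3],[0,0,0]],[0.4,[0,0,-3],[0,0,0]],[0.4,[0,0,-3],[0,0,0]],[0.4,[0,0,-3],[0,0,0]],[0.4,[0,0,-3],[0,0,0]],[0.4,[0,0,-3],[0,0,0]],[0.4,[0,0,-1.8],[0,0,0]],[0.4,[0,0,0],[0,0,0]],[1,[0,0,0],[0,0,0]],[1,[0,0,0],[0,0,0]],[1,[0,0,0],[0,0,0]],[1,[0,0,0],[0,0,0]]]' 60
python3 - <<'E'
from h import *
st()
E
python3 -m crank '[[1,[0,0,0],[0,0,0]],[1,[0,0,0],[0,0,0]],[1,[0,0,0],[0,0,0]],[1,[0,0,1],[0,0,0]],[1,[0,0,2],[0,0,0]],[1,[0,0,2],[0,0,0]],[1,[0,0,3],[0,0,0]],[1,[0,0,3],[0,0,0]],[1,[0,0,3],[0,0,0]],[1,[0,0,3],[0,0,0]],[1,[0,0,0],[0,0,0]]]'
python3 - <<'E'
from h import *
st(); p=cam('wrist','w3'); show(p,['long_mid','middle_mid','short_mid'],n=3);
E
```

```text
clock: 11.4
position: [0.4657, 0.2877, 0.0448]
ee_rot: [-0.106, 0.698, 0.107, 0.7]
ft_force: [0.5, 0.3, -0.9]
grip_width: 0.333
t 11.4 p [0.4657 0.2877 0.0448] x [ 0.002  0.001 -1.   ] z [0.954 0.299 0.002] F [ 0.5  0.3 -0.9] w 0.333 j [-0.76  0.34  0.14  1.87 -0.06  0.93 -0.29]
clock: 12.32
position: [0.467, 0.2885, 0.2203]
ee_rot: [-0.105, 0.696, 0.108, 0.702]
ft_force: [0.6, 0.9, -0.2]
grip_width: 0.335
t 12.32 p [0.467  0.2885 0.2203] x [ 0.007  0.006 -1.   ] z [0.954 0.299 0.009] F [ 0.6  0.9 -0.2] w 0.335 j [-0.77  0.16  0.15  1.7  -0.03  1.28 -0.31]
long_mid [(0.93, [0.466, 0.2927, 0.2158], {})]
middle_mid [(0.64, [0.3858, 0.3077, 0.0337], {})]
short_mid [(0.73, [0.549, 0.3182, 0.0296], {}), (0.34, [0.4658, 0.291, 0.2176], {})]
```

View pics/w3.png

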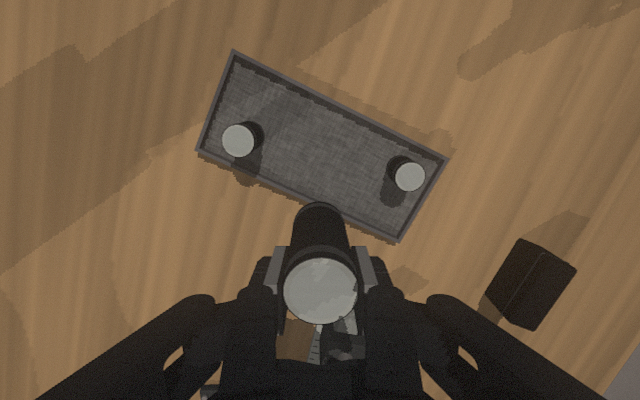

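The tube is held in the jaws at opening 0.335, and the two others are untouched at (238,140) and (410,177). Next I carry it to the rest while tilting.

```bash
python3 -m crank '[[1,[-0.06,-1.65,0],[-0.0312,-0.0098,0]],[1,[-0.06,-1.65,0],[-0.0312,-0.0098,0]],[1,[-0.06,-1.65,0],[-0.0312,-0.0098,0]],[1,[-0.06,-1.65,0],[-0.0312,-0.0098,0]],[1,[-0.06,-1.65,0],[-0.0312,-0.0098,0]],[1,[-0.06,-1.65,0],[-0.0312,-0.0098,0]],[1,[-0.06,-1.65,0],[-0.0312,-0.0098,0]],[1,[-0.06,-1.65,0],[-0.0312,-0.0098,0]],[1,[-0.06,-1.65,0],[-0.0312,-0.0098,0]],[1,[-0.06,-1.65,0],[-0.0312,-0.0098,0]],[1,[-0.06,-1.65,0],[-0.0312,-0.0098,0]],[1,[-0.06,-1.65,0],[-0.0312,-0.0098,0]]]'
python3 -m crank '[[1,[-0.06,-1.65,0],[-0.0312,-0.0098,0]],[1,[-0.06,-1.65,0],[-0.0312,-0.0098,0]],[1,[-0.06,-1.65,0],[-0.0312,-0.0098,0]],[1,[-0.06,-1.65,0],[-0.0312,-0.0098,0]],[1,[-0.06,-1.65,0],[-0.0312,-0.0098,0]],[1,[-0.06,-1.65,0],[-0.0312,-0.0098,0]],[1,[-0.06,-1.65,0],[-0.0312,-0.0098,0]],[1,[-0.06,-1.65,0],[-0.0312,-0.0098,0]],[1,[-0.06,-1.65,0],[-0.0312,-0.0098,0]],[1,[-0.06,-1.65,0],[-0.0312,-0.0098,0]],[1,[-0.06,-1.65,0],[-0.0312,-0.0098,0]],[1,[-0.06,-1.65,0],[-0.0312,-0.0098,0]]]'
python3 - <<'E'
from h import *
st()
N=['rest','rest_foot','long_mid']
for c in('top','side','wrist'): p=cam(c,c+'4'); print(c); show(p,N)
E
```

```text
clock: 13.52
position: [0.457, 0.088, 0.2121]
ee_rot: [-0.242, 0.665, -0.032, 0.706]
ft_force: [0.6, 0.1, -0.2]
grip_width: 0.334
clock: 14.52
position: [0.4497, -0.1098, 0.2123]
ee_rot: [-0.367, 0.605, -0.169, 0.686]
ft_force: [1.6, -0.1, -1.4]
grip_width: 0.336
t 14.52 p [ 0.4497 -0.1098  0.2123] x [ 0.211 -0.676 -0.706] z [ 0.954  0.3   -0.002] F [ 1.6 -0.1 -1.4] w 0.336 j [-0.68 -0.08  0.24  2.18  0.84  1.29 -0.48]
top
rest [(0.62, [0.4434, -0.0841, -0.0025], {}), (0.6, [0.7411, -0.1457, -0.0038], {})]
rest_foot [(0.6, [0.4507, -0.101, 0.0472], {})]
long_mid [(0.83, [0.4483, -0.1107, 0.2067], {})]
side
rest []
rest_foot [(0.67, [0.4503, -0.1022, 0.0463], {})]
long_mid [(0.9, [0.4486, -0.1087, 0.2041], {})]
wrist
rest [(0.4, [0.5761, -0.1401, 0.0644], {})]
rest_foot [(0.78, [0.4491, -0.108, 0.0472], {})]
long_mid [(0.81, [0.4481, -0.1088, 0.2075], {})]
```

```bash
python3 -m crank '[[1,[0.1,0.1,-2.7],[0,0,0]],[1,[0.1,0.1,-2.7],[0,0,0]],[1,[0.1,0,-2.7],[0,0,0]],[1,[-0.19,0.61,-0.64],[0,0,0]],[1,[-0.19,0.61,-0.64],[0,0,0]],[1,[-0.19,0.61,-0.64],[0,0,0]],[1,[-0.19,0.61,-0.64],[0,0,0]],[1,[-0.19,0.61,-0.64],[0,0,0]],[1,[0,0,0],[0,0,0]]]'
python3 - <<'E'
from h import *
st()
p=cam('wrist','w5'); show(p,['rest_foot','long_mid']); p=cam('side'); show(p,['rest_foot','long_mid']); p=cam('top'); show(p,['rest_foot','long_mid'])
E
```

```text
clock: 15.87
position: [0.444, -0.0746, 0.0998]
ee_rot: [-0.367, 0.604, -0.168, 0.687]
ft_force: [0.1, -0.1, -1.8]
grip_width: 0.334
t 15.87 p [ 0.444  -0.0746  0.0998] x [ 0.213 -0.673 -0.708] z [0.954 0.301 0.001] F [ 0.1 -0.1 -1.8] w 0.334 j [-0.72  0.15  0.21  2.26  0.84  1.11 -0.73]
rest_foot [(0.92, [0.4496, -0.1075, 0.0511], {}), (0.5, [0.7381, -0.1464, 0.0035], {})]
long_mid [(0.66, [0.4409, -0.0765, 0.0955], {})]
rest_foot [(0.74, [0.4506, -0.105, 0.0461], {}), (0.23, [0.5541, 0.3177, 0.0271], {})]
long_mid [(0.79, [0.444, -0.0745, 0.0938], {})]
rest_foot [(0.74, [0.4526, -0.0985, 0.0458], {})]
long_mid [(0.88, [0.4438, -0.0784, 0.0981], {})]
```

View pics/w5.png

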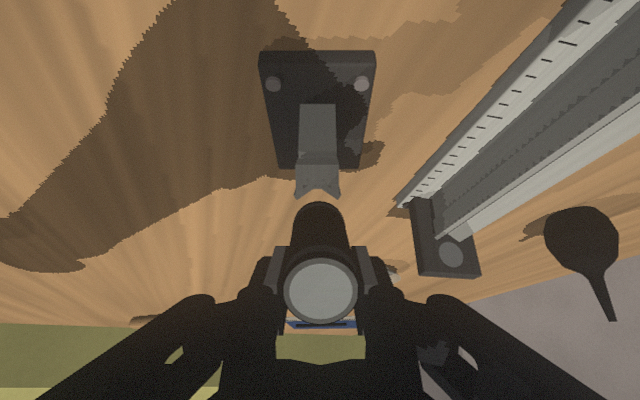

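The wrist view shows the tube (about (320,210) to (320,290)) in line with the rest's groove (320,110–190). I'll now lower it into the groove in small steps.

```bash
python3 -m crank '[[1,[-0.08,0.27,-0.28],[0,0,0]],[1,[-0.08,0.27,-0.28],[0,0,0]],[1,[-0.08,0.27,-0.28],[0,0,0]],[1,[0,0,0],[0,0,0]]]'
python3 -m crank '[[1,[-0.02,0.07,-0.07],[0,0,0]],[1,[0,0,0],[0,0,0]]]'
python3 -m crank '[[1,[-0.02,0.07,-0.07],[0,0,0]],[1,[0,0,0],[0,0,0]]]'
python3 -m crank '[[1,[-0.02,0.07,-0.07],[0,0,0]],[1,[0,0,0],[0,0,0]]]'
```

```text
clock: 16.65
position: [0.4414, -0.0676, 0.0913]
ee_rot: [-0.366, 0.605, -0.168, 0.687]
ft_force: [-0.9, -0.3, -0.5]
grip_width: 0.333
clock: 16.82
position: [0.4414, -0.0674, 0.0911]
ee_rot: [-0.366, 0.605, -0.168, 0.687]
ft_force: [0.7, -0.1, -0.9]
grip_width: 0.332
clock: 16.98
position: [0.4413, -0.0671, 0.0907]
ee_rot: [-0.366, 0.605, -0.169, 0.687]
ft_force: [0.1, -0.9, 1.8]
grip_width: 0.337
clock: 17.15
position: [0.4412, -0.0668, 0.0904]
ee_rot: [-0.366, 0.605, -0.169, 0.687]
ft_force: [0.1, -3.1, 5.0]
grip_width: 0.332
```

```bash
python3 -m crank '[[1,[0.08,-0.27,-0.28],[0,0,0]],[1,[0.08,-0.27,-0.28],[0,0,0]],[1,[0.08,-0.27,-0.28],[0,0,0]],[1,[0,0,0],[0,0,0]]]'
for i in 1; do python3 -m crank '[[1,[0.04,-0.135,-0.14],[0,0,0]],[1,[0,0,0],[0,0,0]]]'; done
python3 -m crank '[[1,[0.02,-0.07,-0.07],[0,0,0]],[1,[0,0,0],[0,0,0]]]'
python3 -m crank '[[1,[0.02,-0.07,-0.07],[0,0,0]],[1,[0,0,0],[0,0,0]]]'
```

```text
clock: 17.48
position: [0.4432, -0.0754, 0.0815]
ee_rot: [-0.366, 0.605, -0.169, 0.686]
ft_force: [2.0, -5.3, -0.6]
grip_width: 0.334
clock: 17.65
position: [0.4436, -0.0765, 0.0803]
ee_rot: [-0.366, 0.605, -0.169, 0.687]
ft_force: [0.1, -5.9, 2.6]
grip_width: 0.325
clock: 17.82
position: [0.4438, -0.077, 0.0798]
ee_rot: [-0.366, 0.605, -0.169, 0.687]
ft_force: [-1.1, -5.2, 6.2]
grip_width: 0.332
clock: 17.98
position: [0.444, -0.0777, 0.0791]
ee_rot: [-0.366, 0.605, -0.169, 0.687]
ft_force: [-2.5, -3.6, 6.5]
grip_width: 0.336
```

```bash
python3 -m crank '[[1,[0.02,-0.07,-0.07],[0,0,0]],[1,[0,0,0],[0,0,0]]]'
python3 -m crank '[[1,[0.02,-0.07,-0.07],[0,0,0]],[1,[0,0,0],[0,0,0]]]'
python3 -m crank '[[1,[0.02,-0.07,-0.07],[0,0,0]],[1,[0,0,0],[0,0,0]]]'
```

```text
clock: 18.15
position: [0.4443, -0.0783, 0.0784]
ee_rot: [-0.366, 0.605, -0.169, 0.687]
ft_force: [-1.2, -3.3, 6.5]
grip_width: 0.334
clock: 18.32
position: [0.4445, -0.079, 0.0777]
ee_rot: [-0.366, 0.605, -0.169, 0.687]
ft_force: [-1.6, -5.2, 7.7]
grip_width: 0.336
clock: 18.48
position: [0.4446, -0.0794, 0.0774]
ee_rot: [-0.366, 0.605, -0.169, 0.687]
ft_force: [-5.8, -1.2, 15.4]
grip_width: 0.333
```

```bash
python3 -m crank '[[0.4,[0,0,0],[0,0,0]],[0.4,[0,0,0],[0,0,0]],[0.4,[0,0,0],[0,0,0]],[0.4,[0,0,0],[0,0,0]],[0.4,[0,0,0],[0,0,0]],[0.4,[0,0,0],[0,0,0]],[0.4,[-0.3,0.9,0.95],[0,0,0]],[0.4,[-0.3,0.9,0.95],[0,0,0]],[0.4,[-0.3,0.9,0.95],[0,0,0]],[0.4,[-0.3,0.9,0.95],[0,0,0]],[0.4,[-0.3,0.9,0.95],[0,0,0]],[0.4,[-0.3,0.9,0.95],[0,0,0]]]'
python3 - <<'E'
from h import *
st()
p=cam('wrist','w6'); show(p,['rest_foot','long_mid']); p=cam('side'); show(p,['rest_foot','long_mid']); p=cam('top'); show(p,['rest_foot','long_mid'])
E
```

```text
clock: 19.48
position: [0.4266, -0.0246, 0.134]
ee_rot: [-0.366, 0.605, -0.168, 0.687]
ft_force: [-0.2, -0.4, -0.1]
grip_width: 0.594
t 19.48 p [ 0.4266 -0.0246  0.134 ] x [ 0.212 -0.674 -0.708] z [0.954 0.299 0.001] F [-0.2 -0.4 -0.1] w 0.594 j [-0.79  0.09  0.15  2.22  0.77  1.25 -0.74]
rest_foot []
long_mid [(0.82, [0.4431, -0.0794, 0.0735], {})]
rest_foot [(0.66, [0.4469, -0.1034, 0.0458], {})]
long_mid [(0.69, [0.4425, -0.077, 0.0696], {})]
rest_foot [(0.56, [0.454, -0.0993, 0.0436], {})]
long_mid [(0.67, [0.4452, -0.0822, 0.0733], {})]
```

View pics/w6.png

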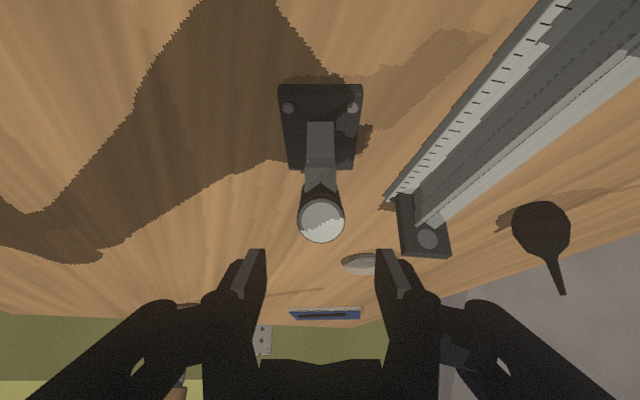

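The long tube lies in the rest's groove with its upper end at (321,222), let go, and its centre agrees with the parked position. I'll re-grip it across its side.

```bash
python3 -m crank '[[0.4,[0,1,3.9],[0,0,0]],[0.4,[0,0,3.9],[0,0,0]],[0.4,[0,0,3.8],[0,0,0]],[0.4,[0.33,-1.1,0],[0.107,0.0335,0]],[0.4,[0.33,-1.1,0],[0.107,0.0335,0]],[0.4,[0.33,-1.1,0],[0.107,0.0335,0]],[0.4,[0.33,-1.1,0],[0.107,0.0335,0]],[0.4,[0.33,-1.1,0],[0.107,0.0335,0]],[0.4,[0.33,-1.1,0],[0.107,0.0335,0]],[0.4,[0.33,-1.1,0],[0.107,0.0335,0]],[0.4,[0.33,-1.1,0],[0.107,0.0335,0]],[0.4,[0.33,-1.1,0],[0.107,0.0335,0]]]'
python3 -m crank '[[0.4,[0.33,-1.1,0],[0.107,0.0335,0]],[0.4,[0,0,0],[0.107,0.0335,0]],[0.4,[0,0,0],[0.107,0.0335,0]],[0.4,[0,0,0],[0.107,0.0335,0]],[0.4,[0,0,0],[0.107,0.0335,0]],[0.4,[0,0,0],[0,0,0]]]'
python3 - <<'E'
from h import *
st()
p=cam('wrist'); show(p,['rest_foot','long_mid']); p=cam('side'); show(p,['rest_foot','long_mid']); p=cam('top'); show(p,['rest_foot','long_mid'])
E
```

```text
clock: 20.93
position: [0.4574, -0.1152, 0.251]
ee_rot: [-0.026, 0.704, 0.186, 0.685]
ft_force: [-0.3, -0.3, 0.1]
grip_width: 0.601
clock: 21.43
position: [0.4585, -0.1273, 0.2454]
ee_rot: [0.174, 0.688, 0.365, 0.602]
ft_force: [0.5, -0.1, -1.1]
grip_width: 0.596
t 21.43 p [ 0.4585 -0.1273  0.2454] x [-0.214  0.68  -0.702] z [ 0.956  0.293 -0.008] F [ 0.5 -0.1 -1.1] w 0.596 j [-0.07  0.54  0.82  1.56 -0.75  1.95  1.11]
rest_foot [(0.77, [0.4506, -0.1083, 0.0472], {})]
long_mid [(0.87, [0.4436, -0.08, 0.0741], {})]
rest_foot [(0.61, [0.4517, -0.1039, 0.0452], {}), (0.38, [0.3848, 0.3094, 0.0356], {})]
long_mid [(0.58, [0.4411, -0.079, 0.0705], {})]
rest_foot [(0.63, [0.4513, -0.0987, 0.0459], {})]
long_mid [(0.8, [0.4452, -0.081, 0.0719], {})]
```

```bash
python3 -m crank '[[0.4,[-0.08,0.24,-2.73],[0,0,0]],[0.4,[-0.08,0.24,-2.73],[0,0,0]],[0.4,[-0.08,0.24,-2.73],[0,0,0]],[0.4,[-0.08,0.24,-2.73],[0,0,0]],[0.4,[-0.06,0.22,-2.72],[0,0,0]],[0.4,[0,0,0],[0,0,0]]]'
python3 - <<'E'
from h import *
st()
E
python3 -m crank '[[0.4,[-0.3,0.95,-0.99],[0,0,0]],[0.4,[-0.3,0.95,-0.99],[0,0,0]],[0.4,[-0.3,0.95,-0.99],[0,0,0]],[0.4,[0,0,0],[0,0,0]]]'
python3 - <<'E'
from h import *
st(); cam('wrist','w7')
E
```

```text
clock: 22.38
position: [0.4545, -0.1112, 0.1097]
ee_rot: [0.17, 0.688, 0.367, 0.603]
ft_force: [-0.2, 0.2, 0.4]
grip_width: 0.598
t 22.38 p [ 0.4545 -0.1112  0.1097] x [-0.215  0.676 -0.705] z [ 0.954  0.3   -0.004] F [-0.2  0.2  0.4] w 0.598 j [-0.06  0.68  0.76  1.69 -0.8   1.74  1.25]
clock: 22.72
position: [0.4466, -0.0827, 0.0833]
ee_rot: [0.169, 0.687, 0.367, 0.605]
ft_force: [0.2, -0.0, -0.7]
grip_width: 0.601
t 22.72 p [ 0.4466 -0.0827  0.0833] x [-0.212  0.675 -0.706] z [0.954 0.3   0.   ] F [ 0.2 -0.  -0.7] w 0.601 j [-0.1   0.67  0.74  1.76 -0.83  1.67  1.26]
```

View pics/w7.png

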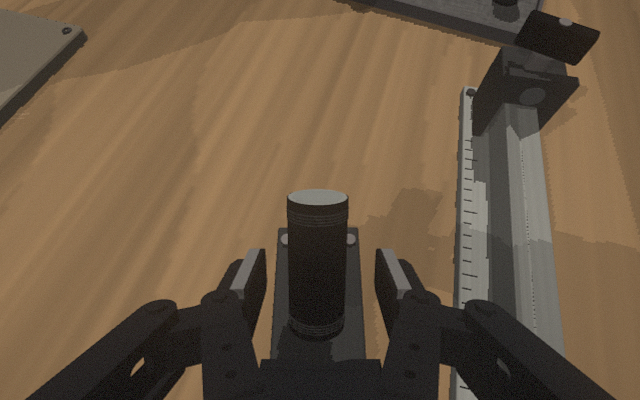

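The tube stands between the open fingers, spanning rows 195–330 at column 318, and is well centred. I'll advance and close.

```bash
python3 -m crank '[[0.4,[-0.02,-0.1,-0.75],[0,0,0]],[0.4,[-0.22,0.5,-0.55],[0,0,0]],[0.4,[-0.22,0.5,-0.55],[0,0,0]],[0.4,[-0.21,0.55,-0.53],[0,0,0]],[0.4,[0,0,0],[0,0,0]],[1,[0,0,0],[0,0,0]],[1,[0,0,0],[0,0,0]],[1,[0,0,0],[0,0,0]],[1,[0,0,0],[0,0,0]],[1,[0,0,0],[0,0,0]],[1,[0,0,0],[0,0,0]],[1,[0,0,0],[0,0,0]]]' 60
python3 - <<'E'
from h import *
st(); p=cam('side'); show(p,['rest_foot','long_mid']);p=cam('top'); show(p,['rest_foot','long_mid'])
E
```

```text
clock: 23.77
position: [0.4408, -0.0704, 0.06]
ee_rot: [0.169, 0.686, 0.366, 0.606]
ft_force: [2.9, -0.5, 4.2]
grip_width: 0.326
t 23.77 p [ 0.4408 -0.0704  0.06  ] x [-0.21   0.675 -0.708] z [0.955 0.298 0.001] F [ 2.9 -0.5  4.2] w 0.326 j [-0.11  0.69  0.73  1.8  -0.85  1.62  1.28]
rest_foot [(0.93, [0.4496, -0.1036, 0.046], {})]
long_mid [(0.42, [0.4405, -0.0812, 0.0721], {})]
rest_foot [(0.85, [0.4504, -0.0996, 0.0463], {}), (0.49, [0.5516, 0.1134, 0.1037], {})]
long_mid [(0.88, [0.443, -0.0831, 0.0716], {}), (0.52, [0.4497, -0.0986, 0.0444], {})]
```

```bash
python3 -m crank '[[1,[0.21,-0.67,0.7],[0,0,0]],[1,[0.21,-0.67,0.7],[0,0,0]],[1,[0.21,-0.67,0.7],[0,0,0]],[1,[0,0,3],[0,0,0]],[1,[0,0,3],[0,0,0]],[1,[0,0,3],[-0.107,-0.0335,0]],[1,[0,0,0],[-0.107,-0.0335,0]],[1,[0,0,0],[-0.107,-0.0335,0]],[1,[0,0,0],[-0.107,-0.0335,0]],[1,[0,0,0],[-0.107,-0.0335,0]],[1,[0,0,0],[-0.107,-0.0335,0]],[1,[0,0,0],[-0.107,-0.0335,0]]]'
python3 -m crank '[[1,[1.5,0,0],[0,0,-0.075]],[1,[2,0,0],[0,0,-0.075]],[1,[2,0,0],[0,0,-0.075]],[1,[2,0,0],[0,0,0]],[1,[2,0,0],[0,0,0]],[1,[2,0,0],[0,0,0]],[1,[0,0,0],[0,0,0]]]'
python3 - <<'E'
from h import *
st(); p=cam('wrist','w8'); show(p,['rail_end','long_mid','stop_face']); p=cam('side'); show(p,['rail_end','long_mid','stop_face']);p=cam('top'); show(p,['rail_end','long_mid','bench'])
E
```

```text
clock: 25.07
position: [0.4476, -0.0914, 0.1716]
ee_rot: [-0.108, 0.697, 0.105, 0.701]
ft_force: [-1.5, 0.9, -2.3]
grip_width: 0.334
clock: 25.65
position: [0.5641, -0.0906, 0.1706]
ee_rot: [-0.029, 0.706, 0.027, 0.707]
ft_force: [0.6, -0.3, -1.1]
grip_width: 0.331
t 25.65 p [ 0.5641 -0.0906  0.1706] x [ 0.001 -0.002 -1.   ] z [0.997 0.079 0.001] F [ 0.6 -0.3 -1.1] w 0.331 j [-0.66  0.35  0.91  1.73 -0.29  1.21  0.4 ]
rail_end []
long_mid [(0.56, [0.5602, -0.0885, 0.1875], {})]
stop_face []
rail_end [(0.66, [0.571, -0.1318, 0.0635], {})]
long_mid [(0.7, [0.449, -0.1042, 0.0479], {}), (0.63, [0.5598, -0.0885, 0.1845], {})]
stop_face [(0.56, [0.5567, 0.0884, 0.0629], {})]
rail_end []
long_mid []
bench [(0.82, [0.5646, -0.0164, 0.0012], {})]
```

View pics/w8.png

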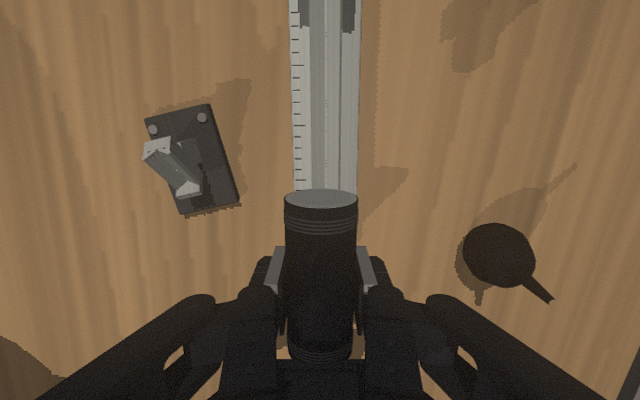

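The tube is level over the rail. The rail's centre is at column 326 and the tube's at 320, so I need about +5 mm in x before lowering.

```bash
python3 -m crank '[[1,[0.46,-0.3,-2],[0,0,0]],[1,[0,0,-2],[0,0,0]],[1,[0,0,-2],[0,0,0]],[1,[0,0,-2],[0,0,0]],[1,[0,0,-2],[0,0,0]],[1,[0,0,-1],[0,0,0]],[1,[0,0,-0.5],[0,0,0]],[1,[0,0,0],[0,0,0]]]'
python3 - <<'E'
from h import *
st(); p=cam('side'); show(p,['rail_end','long_mid'])
E
python3 -m crank '[[1,[0,0,-0.2],[0,0,0]],[1,[0,0,0],[0,0,0]]]'
python3 -m crank '[[1,[0,0,-0.15],[0,0,0]],[1,[0,0,0],[0,0,0]]]'
python3 -m crank '[[1,[0,0,-0.15],[0,0,0]],[1,[0,0,0],[0,0,0]]]'
```

```text
clock: 26.92
position: [0.5659, -0.0934, 0.0551]
ee_rot: [-0.028, 0.707, 0.028, 0.706]
ft_force: [-1.2, -0.5, -1.0]
grip_width: 0.33
t 26.92 p [ 0.5659 -0.0934  0.0551] x [-0. -0. -1.] z [ 0.997  0.078 -0.   ] F [-1.2 -0.5 -1. ] w 0.33 j [-0.57  0.5   0.82  1.82 -0.42  1.01  0.5 ]
rail_end [(0.61, [0.5724, -0.1336, 0.0646], {}), (0.56, [0.4483, -0.0822, 0.002], {})]
long_mid [(0.58, [0.5644, -0.0913, 0.0689], {})]
clock: 27.23
position: [0.5666, -0.0932, 0.0541]
ee_rot: [-0.028, 0.706, 0.028, 0.707]
ft_force: [-0.6, -0.3, -1.4]
grip_width: 0.329
clock: 27.4
position: [0.5663, -0.0933, 0.0521]
ee_rot: [-0.028, 0.706, 0.028, 0.707]
ft_force: [0.8, -0.2, -1.1]
grip_width: 0.33
clock: 27.57
position: [0.5661, -0.0933, 0.0504]
ee_rot: [-0.028, 0.706, 0.028, 0.707]
ft_force: [-0.2, -0.8, -1.7]
grip_width: 0.333
```

```bash
python3 -m crank '[[1,[0.2,0,0],[0,0,0]],[1,[0,0,-0.15],[0,0,0]],[1,[0,0,0],[0,0,0]]]'
python3 -m crank '[[1,[0,0,-0.15],[0,0,0]],[1,[0,0,0],[0,0,0]]]'
python3 -m crank '[[1,[0,0,-0.15],[0,0,0]],[1,[0,0,0],[0,0,0]]]'
python3 - <<'E'
from h import *
p=cam('side'); show(p,['rail_end','long_mid']); p=cam('wrist'); show(p,['rail_end','long_mid'])
E
```

```text
clock: 27.82
position: [0.5683, -0.0933, 0.0489]
ee_rot: [-0.028, 0.706, 0.028, 0.707]
ft_force: [-0.2, 0.7, -1.0]
grip_width: 0.328
clock: 27.98
position: [0.5681, -0.0934, 0.0474]
ee_rot: [-0.028, 0.706, 0.028, 0.707]
ft_force: [-0.5, 0.6, -0.4]
grip_width: 0.335
clock: 28.15
position: [0.5687, -0.0935, 0.0468]
ee_rot: [-0.028, 0.706, 0.028, 0.707]
ft_force: [-1.1, 1.2, 4.9]
grip_width: 0.332
rail_end [(0.8, [0.5711, -0.1313, 0.062], {})]
long_mid [(0.72, [0.5667, -0.0912, 0.0592], {})]
rail_end []
long_mid [(0.94, [0.5661, -0.094, 0.062], {})]
```

The tube is down in the V: contact came at TCP z 0.0468, with 0.0473 predicted. I'll release it and fetch the middle tube.

```bash
python3 -m crank '[[0.4,[0,0,0.05],[0,0,0]],[0.4,[0,0,0],[0,0,0]],[0.4,[0,0,0],[0,0,0]],[0.4,[0,0,0],[0,0,0]],[0.4,[0,0,0],[0,0,0]],[0.4,[0,0,2],[0,0,0]],[0.4,[0,0,4],[0,0,0]],[0.4,[0,0,4],[0,0,0]],[0.4,[0,0,4],[0,0,0]],[0.4,[0,0,0],[0,0,0]]]'
python3 - <<'E'
from h import *
st(); p=cam('wrist'); show(p,['rail_end','long_mid']); p=cam('side'); show(p,['rail_end','long_mid'])
E
python3 -m crank '[[0.4,[-1.53,3.34,0],[0,0,0.0186]],[0.4,[-1.53,3.34,0],[0,0,0.0186]],[0.4,[-1.53,3.34,0],[0,0,0.0186]],[0.4,[-1.53,3.34,0],[0,0,0.0186]],[0.4,[-1.53,3.34,0],[0,0,0.0186]],[0.4,[-1.53,3.34,0],[0,0,0.0186]],[0.4,[-1.53,3.34,0],[0,0,0.0186]],[0.4,[-1.53,3.34,0],[0,0,0.0186]],[0.4,[-1.53,3.34,0],[0,0,0.0186]],[0.4,[-1.53,3.34,0],[0,0,0.0186]],[0.4,[-1.53,3.34,0],[0,0,0.0186]],[0.4,[-1.53,3.34,0],[0,0,0.0186]]]'
python3 - <<'E'
from h import *
st(); p=cam('top','top9'); show(p,['rail_end','long_mid','middle_mid','short_mid','rest_foot','rest']); p=cam('side','side9'); show(p,['rail_end','long_mid','middle_mid','short_mid','rest_foot','rest'])
E
```

```text
clock: 29.28
position: [0.5714, -0.0947, 0.194]
ee_rot: [-0.027, 0.703, 0.027, 0.71]
ft_force: [0.6, -1.5, -0.4]
grip_width: 0.6
t 29.28 p [ 0.5714 -0.0947  0.194 ] x [ 0.011  0.    -1.   ] z [0.997 0.077 0.011] F [ 0.6 -1.5 -0.4] w 0.6 j [-0.66  0.34  0.92  1.69 -0.28  1.25  0.4 ]
rail_end [(0.76, [0.5759, -0.1405, 0.0628], {})]
long_mid [(0.82, [0.5669, -0.0924, 0.0617], {})]
rail_end [(0.79, [0.5712, -0.1356, 0.0624], {}), (0.71, [0.5672, -0.0921, 0.0578], {})]
long_mid [(0.62, [0.5639, -0.0909, 0.0627], {}), (0.57, [0.5477, 0.1148, 0.0962], {})]
clock: 30.58
position: [0.3832, 0.3085, 0.1857]
ee_rot: [-0.107, 0.699, 0.106, 0.699]
ft_force: [1.1, 0.2, 0.3]
grip_width: 0.6
t 30.58 p [0.3832 0.3085 0.1857] x [-0.    -0.001 -1.   ] z [ 0.955  0.298 -0.001] F [1.1 0.2 0.3] w 0.6 j [-1.35  0.06  0.61  1.89 -0.04  1.2  -0.43]
rail_end [(0.91, [0.5731, -0.1363, 0.0616], {})]
long_mid [(0.67, [0.5707, -0.0904, 0.0641], {})]
middle_mid []
short_mid [(0.54, [0.5525, 0.3204, 0.0278], {})]
rest_foot [(0.88, [0.4501, -0.0997, 0.0465], {})]
rest []
rail_end [(0.95, [0.5717, -0.1337, 0.0605], {})]
long_mid [(0.71, [0.568, -0.0919, 0.0617], {})]
middle_mid [(0.62, [0.3857, 0.311, 0.0343], {}), (0.58, [0.4485, -0.0833, 0.0005], {})]
short_mid [(0.64, [0.5542, 0.3176, 0.0279], {})]
rest_foot [(0.75, [0.4496, -0.1054, 0.0476], {}), (0.41, [0.5696, -0.1326, 0.0624], {})]
rest [(0.72, [0.4477, -0.0828, 0.0022], {})]
```

View pics/top9.png

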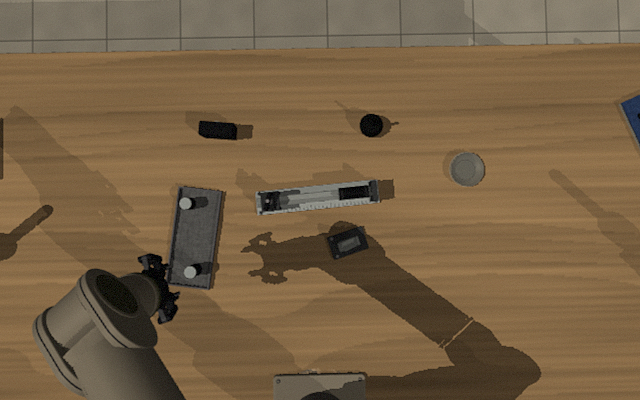

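The top view shows the long tube in the rail next to the end plate at (352,193), the stop at the far end at (268,201), and the middle and short tubes still in the tray. I'll descend on the middle tube.

```bash
python3 -m crank '[[0.4,[0.15,-0.1,-2.6],[0,0,0]],[0.4,[0,0,-2.6],[0,0,0]],[0.4,[0,0,-2.6],[0,0,0]],[0.4,[0,0,-2.6],[0,0,0]],[0.4,[0,0,-2.6],[0,0,0]],[0.4,[0,0,-2.6],[0,0,0]],[0.4,[0,0,0],[0,0,0]],[1,[0,0,0],[0,0,0]],[1,[0,0,0],[0,0,0]],[1,[0,0,0],[0,0,0]],[1,[0,0,0],[0,0,0]],[1,[0,0,0],[0,0,0]]]' 60
python3 - <<'E'
from h import *
st()
E
python3 -m crank '[[1,[0,0,0],[0,0,0]],[1,[0,0,0],[0,0,0]],[1,[0,0,0],[0,0,0]],[1,[0,0,1],[0,0,0]],[1,[0,0,2],[0,0,0]],[1,[0,0,3],[0,0,0]],[1,[0,0,3],[0,0,0]],[1,[0,0,3],[0,0,0]],[1,[0,0,3],[0,0,0]],[1,[0,0,3],[0,0,0]],[1,[0,0,0],[0,0,0]]]'
python3 - <<'E'
from h import *
st(); p=cam('wrist'); show(p,['middle_mid'],n=3);p=cam('side'); show(p,['middle_mid'],n=3);
E
```

```text
clock: 32.28
position: [0.3868, 0.3072, 0.032]
ee_rot: [-0.106, 0.698, 0.107, 0.7]
ft_force: [-1.2, -0.2, 7.4]
grip_width: 0.332
t 32.28 p [0.3868 0.3072 0.032 ] x [ 0.002  0.002 -1.   ] z [0.955 0.297 0.003] F [-1.2 -0.2  7.4] w 0.332 j [-1.28  0.29  0.58  2.04 -0.21  0.87 -0.28]
clock: 33.2
position: [0.3883, 0.3078, 0.217]
ee_rot: [-0.104, 0.697, 0.108, 0.702]
ft_force: [0.6, 0.8, -0.2]
grip_width: 0.336
t 33.2 p [0.3883 0.3078 0.217 ] x [ 0.006  0.008 -1.   ] z [0.955 0.296 0.008] F [ 0.6  0.8 -0.2] w 0.336 j [-1.36  0.03  0.62  1.85 -0.02  1.26 -0.44]
middle_mid [(0.96, [0.388, 0.3106, 0.2158], {})]
middle_mid [(0.71, [0.3872, 0.31, 0.2126], {})]
```

```bash
python3 -m crank '[[1,[0.265,-1.74,0],[-0.0312,-0.0098,0]],[1,[0.265,-1.74,0],[-0.0312,-0.0098,0]],[1,[0.265,-1.74,0],[-0.0312,-0.0098,0]],[1,[0.265,-1.74,0],[-0.0312,-0.0098,0]],[1,[0.265,-1.74,0],[-0.0312,-0.0098,0]],[1,[0.265,-1.74,0],[-0.0312,-0.0098,0]],[1,[0.265,-1.74,0],[-0.0312,-0.0098,0]],[1,[0.265,-1.74,0],[-0.0312,-0.0098,0]],[1,[0.265,-1.74,0],[-0.0312,-0.0098,0]],[1,[0.265,-1.74,0],[-0.0312,-0.0098,0]],[1,[0.265,-1.74,0],[-0.0312,-0.0098,0]],[1,[0.265,-1.74,0],[-0.0312,-0.0098,0]]]'
python3 -m crank '[[1,[0.265,-1.74,0],[-0.0312,-0.0098,0]],[1,[0.265,-1.74,0],[-0.0312,-0.0098,0]],[1,[0.265,-1.74,0],[-0.0312,-0.0098,0]],[1,[0.265,-1.74,0],[-0.0312,-0.0098,0]],[1,[0.265,-1.74,0],[-0.0312,-0.0098,0]],[1,[0.265,-1.74,0],[-0.0312,-0.0098,0]],[1,[0.265,-1.74,0],[-0.0312,-0.0098,0]],[1,[0.265,-1.74,0],[-0.0312,-0.0098,0]],[1,[0.265,-1.74,0],[-0.0312,-0.0098,0]],[1,[0.265,-1.74,0],[-0.0312,-0.0098,0]],[1,[0.265,-1.74,0],[-0.0312,-0.0098,0]],[1,[0.265,-1.74,0],[-0.0312,-0.0098,0]]]'
python3 - <<'E'
from h import *
st()
for c in('top','side','wrist'): p=cam(c,c+'10'); print(c); show(p,['rest','rest_foot','middle_mid'])
E
```

```text
clock: 34.4
position: [0.4175, 0.0963, 0.2097]
ee_rot: [-0.242, 0.665, -0.033, 0.706]
ft_force: [0.7, -0.4, -0.6]
grip_width: 0.334
clock: 35.4
position: [0.4492, -0.1122, 0.2098]
ee_rot: [-0.366, 0.605, -0.169, 0.687]
ft_force: [0.3, -0.0, -0.9]
grip_width: 0.333
t 35.4 p [ 0.4492 -0.1122  0.2098] x [ 0.212 -0.676 -0.706] z [0.954 0.299 0.001] F [ 0.3 -0.  -0.9] w 0.333 j [-1.15 -0.13  0.71  2.21  0.89  1.33 -0.52]
top
rest [(0.48, [0.4414, -0.0831, -0.0002], {})]
rest_foot [(0.65, [0.4513, -0.0989, 0.0434], {})]
middle_mid [(0.59, [0.4496, -0.1126, 0.2063], {})]
side
rest [(0.75, [0.4476, -0.0818, 0.0011], {})]
rest_foot [(0.84, [0.4475, -0.1029, 0.0454], {}), (0.75, [0.5693, -0.0935, 0.0614], {})]
middle_mid [(0.79, [0.4507, -0.1054, 0.2153], {}), (0.16, [0.569, -0.0936, 0.0622], {})]
wrist
rest []
rest_foot [(0.7, [0.4516, -0.1046, 0.0494], {})]
middle_mid [(0.73, [0.4513, -0.1085, 0.2099], {})]
```

```bash
python3 -m crank '[[1,[0.04,0.28,-2.73],[0,0,0]],[1,[0.04,0.28,-2.73],[0,0,0]],[1,[0.04,0.28,-2.73],[0,0,0]],[1,[0.03,0.26,-2.7],[0,0,0]],[1,[-0.17,0.54,-0.57],[0,0,0]],[1,[-0.17,0.54,-0.57],[0,0,0]],[1,[-0.17,0.54,-0.57],[0,0,0]],[1,[0,0,0],[0,0,0]]]'
python3 - <<'E'
from h import *
st()
p=cam('wrist','w11'); show(p,['rest_foot','middle_mid']); p=cam('side'); show(p,['rest_foot','middle_mid'])
E
```

```text
clock: 36.67
position: [0.4465, -0.0824, 0.0848]
ee_rot: [-0.366, 0.604, -0.168, 0.688]
ft_force: [0.0, -0.0, -0.8]
grip_width: 0.334
t 36.67 p [ 0.4465 -0.0824  0.0848] x [ 0.214 -0.673 -0.708] z [0.954 0.3   0.003] F [ 0.  -0.  -0.8] w 0.334 j [-1.16  0.21  0.72  2.28  0.79  0.99 -0.69]
rest_foot []
middle_mid [(0.63, [0.4459, -0.0816, 0.0867], {})]
rest_foot [(0.91, [0.4501, -0.1061, 0.0489], {})]
middle_mid [(0.52, [0.4455, -0.0787, 0.0866], {})]
```

View pics/w11.png

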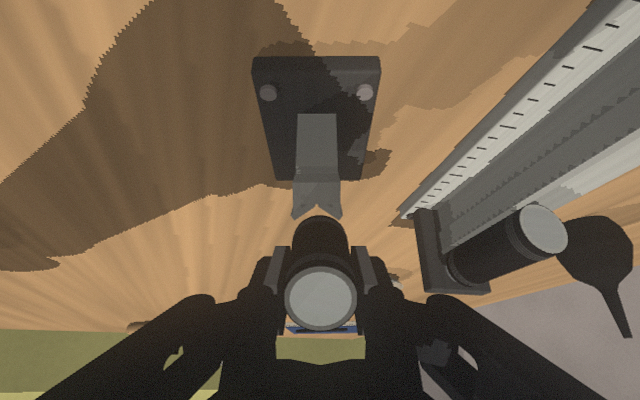

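The middle tube is over the groove (320 against 317) and the long tube is undisturbed in the rail. I'll lower it in.

```bash
python3 -m crank '[[1,[-0.07,0.25,-0.28],[0,0,0]],[1,[-0.07,0.25,-0.28],[0,0,0]],[1,[0,0,0],[0,0,0]]]'
python3 -m crank '[[1,[-0.02,0.07,-0.07],[0,0,0]],[1,[0,0,0],[0,0,0]]]'
python3 -m crank '[[1,[-0.02,0.07,-0.07],[0,0,0]],[1,[0,0,0],[0,0,0]]]'
python3 -m crank '[[1,[-0.02,0.07,-0.07],[0,0,0]],[1,[0,0,0],[0,0,0]]]'
python3 -m crank '[[1,[-0.02,0.07,-0.07],[0,0,0]],[1,[0,0,0],[0,0,0]]]'
```

```text
clock: 37.22
position: [0.4446, -0.0784, 0.0786]
ee_rot: [-0.366, 0.604, -0.169, 0.688]
ft_force: [-0.0, -0.3, -0.7]
grip_width: 0.334
clock: 37.38
position: [0.4445, -0.0782, 0.0782]
ee_rot: [-0.366, 0.604, -0.169, 0.687]
ft_force: [-0.1, 0.4, -1.0]
grip_width: 0.334
clock: 37.55
position: [0.4443, -0.0775, 0.0776]
ee_rot: [-0.365, 0.604, -0.169, 0.688]
ft_force: [-0.0, 1.2, -0.5]
grip_width: 0.332
clock: 37.72
position: [0.4441, -0.0768, 0.0769]
ee_rot: [-0.365, 0.604, -0.169, 0.688]
ft_force: [0.1, -0.3, -1.2]
grip_width: 0.337
clock: 37.88
position: [0.4439, -0.076, 0.0761]
ee_rot: [-0.365, 0.604, -0.169, 0.688]
ft_force: [-0.4, -0.1, -0.3]
grip_width: 0.335
```

```bash
python3 -m crank '[[1,[-0.02,0.07,-0.07],[0,0,0]],[1,[0,0,0],[0,0,0]]]'
python3 -m crank '[[1,[-0.02,0.07,-0.07],[0,0,0]],[1,[0,0,0],[0,0,0]]]'
python3 -m crank '[[1,[-0.02,0.07,-0.07],[0,0,0]],[1,[0,0,0],[0,0,0]]]'
```

```text
clock: 38.05
position: [0.4437, -0.0758, 0.0758]
ee_rot: [-0.366, 0.604, -0.169, 0.687]
ft_force: [-0.3, -1.2, 2.2]
grip_width: 0.332
clock: 38.22
position: [0.4435, -0.0757, 0.0754]
ee_rot: [-0.366, 0.604, -0.17, 0.687]
ft_force: [-0.1, -3.5, 7.7]
grip_width: 0.333
clock: 38.38
position: [0.4433, -0.0757, 0.0751]
ee_rot: [-0.366, 0.604, -0.171, 0.687]
ft_force: [-1.0, -5.2, 11.6]
grip_width: 0.335
```

```bash
python3 -m crank '[[1,[0.09,-0.32,-0.22],[0,0,0]],[1,[0.08,-0.27,-0.28],[0,0,0]],[1,[0.02,-0.07,-0.07],[0,0,0]],[1,[0,0,0],[0,0,0]]]'
python3 -m crank '[[1,[0.02,-0.07,-0.07],[0,0,0]],[1,[0,0,0],[0,0,0]]]'
python3 -m crank '[[1,[0.02,-0.07,-0.07],[0,0,0]],[1,[0,0,0],[0,0,0]]]'
python3 -m crank '[[1,[0.02,-0.07,-0.07],[0,0,0]],[1,[0,0,0],[0,0,0]]]'
python3 -m crank '[[1,[0.02,-0.07,-0.07],[0,0,0]],[1,[0,0,0],[0,0,0]]]'
```

```text
clock: 38.72
position: [0.4449, -0.082, 0.0688]
ee_rot: [-0.366, 0.605, -0.17, 0.687]
ft_force: [1.5, -5.9, 2.9]
grip_width: 0.332
clock: 38.88
position: [0.4451, -0.0826, 0.0682]
ee_rot: [-0.366, 0.605, -0.17, 0.687]
ft_force: [0.0, -5.4, 6.3]
grip_width: 0.327
clock: 39.05
position: [0.4453, -0.0832, 0.0675]
ee_rot: [-0.366, 0.605, -0.17, 0.687]
ft_force: [-2.1, -4.2, 6.2]
grip_width: 0.334
clock: 39.22
position: [0.4456, -0.0839, 0.0668]
ee_rot: [-0.366, 0.605, -0.17, 0.687]
ft_force: [-1.1, -3.8, 6.4]
grip_width: 0.33
clock: 39.38
position: [0.4458, -0.0846, 0.0661]
ee_rot: [-0.366, 0.605, -0.17, 0.687]
ft_force: [-1.2, -3.6, 6.4]
grip_width: 0.335
```

```bash
python3 -m crank '[[1,[0.02,-0.07,-0.07],[0,0,0]],[1,[0,0,0],[0,0,0]]]'
python3 -m crank '[[1,[0.02,-0.07,-0.07],[0,0,0]],[1,[0,0,0],[0,0,0]]]'
python3 -m crank '[[1,[0.02,-0.07,-0.07],[0,0,0]],[1,[0,0,0],[0,0,0]]]'
```

```text
clock: 39.55
position: [0.446, -0.0852, 0.0655]
ee_rot: [-0.366, 0.605, -0.17, 0.687]
ft_force: [-3.1, -3.0, 9.8]
grip_width: 0.332
clock: 39.72
position: [0.4461, -0.0853, 0.0654]
ee_rot: [-0.366, 0.605, -0.17, 0.687]
ft_force: [-13.3, 6.5, 27.3]
grip_width: 0.333
clock: 39.88
position: [0.4464, -0.0854, 0.0653]
ee_rot: [-0.366, 0.604, -0.171, 0.686]
ft_force: [-23.8, 15.0, 46.4]
grip_width: 0.335
```

```bash
python3 -m crank '[[1,[-0.04,0.12,0.12],[0,0,0]],[0.4,[0,0,0],[0,0,0]],[0.4,[0,0,0],[0,0,0]],[0.4,[0,0,0],[0,0,0]],[0.4,[0,0,0],[0,0,0]],[0.4,[0,0,0],[0,0,0]],[0.4,[-0.3,0.9,0.95],[0,0,0]],[0.4,[-0.3,0.9,0.95],[0,0,0]],[0.4,[-0.3,0.9,0.95],[0,0,0]],[0.4,[-0.3,0.9,0.95],[0,0,0]],[0.4,[-0.3,0.9,0.95],[0,0,0]],[0.4,[-0.3,0.9,0.95],[0,0,0]]]'
python3 - <<'E'
from h import *
st()
p=cam('wrist','w12'); show(p,['rest_foot','middle_mid']); p=cam('side'); show(p,['rest_foot','middle_mid']); p=cam('top','top12'); show(p,['rest_foot','middle_mid','rest'])
E
```

```text
clock: 40.88
position: [0.428, -0.03, 0.1221]
ee_rot: [-0.365, 0.604, -0.169, 0.688]
ft_force: [0.1, 1.4, -0.4]
grip_width: 0.6
t 40.88 p [ 0.428  -0.03    0.1221] x [ 0.212 -0.674 -0.708] z [0.954 0.298 0.002] F [ 0.1  1.4 -0.4] w 0.6 j [-1.26  0.12  0.67  2.25  0.74  1.18 -0.71]
rest_foot [(0.18, [0.5633, -0.0165, 0.0028], {})]
middle_mid [(0.59, [0.4442, -0.0884, 0.0664], {})]
rest_foot [(0.67, [0.4512, -0.1051, 0.0479], {})]
middle_mid [(0.75, [0.4468, -0.0787, 0.068], {}), (0.67, [0.4644, 0.3085, -0.0007], {})]
rest_foot [(0.74, [0.4508, -0.1002, 0.0459], {})]
middle_mid [(0.46, [0.4436, -0.0792, 0.0009], {})]
rest [(0.7, [0.443, -0.0829, 0.002], {})]
```

```bash
python3 -m crank '[[0.4,[0,1,3.9],[0,0,0]],[0.4,[0,0,3.9],[0,0,0]],[0.4,[0,0,3.8],[0,0,0]],[0.4,[0.33,-1.1,0],[0.107,0.0335,0]],[0.4,[0.33,-1.1,0],[0.107,0.0335,0]],[0.4,[0.33,-1.1,0],[0.107,0.0335,0]],[0.4,[0.33,-1.1,0],[0.107,0.0335,0]],[0.4,[0.33,-1.1,0],[0.107,0.0335,0]],[0.4,[0.33,-1.1,0],[0.107,0.0335,0]],[0.4,[0.33,-1.1,0],[0.107,0.0335,0]],[0.4,[0.33,-1.1,0],[0.107,0.0335,0]],[0.4,[0.33,-1.1,0],[0.107,0.0335,0]]]'
python3 -m crank '[[0.4,[0.33,-1.1,0],[0.107,0.0335,0]],[0.4,[0,0,0],[0.107,0.0335,0]],[0.4,[0,0,0],[0.107,0.0335,0]],[0.4,[0,0,0],[0.107,0.0335,0]],[0.4,[0,0,0],[0.107,0.0335,0]],[0.4,[0,0,0],[0,0,0]]]'
python3 - <<'E'
from h import *
st()
p=cam('wrist'); show(p,['rest_foot','middle_mid']); p=cam('side'); show(p,['rest_foot','middle_mid']); p=cam('top'); show(p,['rest_foot','middle_mid'])
E
```

```text
clock: 42.38
position: [0.4442, -0.1077, 0.2473]
ee_rot: [-0.034, 0.699, 0.185, 0.69]
ft_force: [0.2, 2.3, 1.5]
grip_width: 0.6
clock: 42.88
position: [0.3494, -0.0676, 0.2869]
ee_rot: [0.155, 0.669, 0.33, 0.648]
ft_force: [1.1, 0.0, 0.1]
grip_width: 0.595
t 42.88 p [ 0.3494 -0.0676  0.2869] x [-0.113  0.635 -0.765] z [0.969 0.241 0.057] F [1.1 0.  0.1] w 0.595 j [-1.07 -0.5   1.34  1.91 -0.17  1.62  0.45]
rest_foot []
middle_mid [(0.58, [0.4445, -0.0852, 0.063], {})]
rest_foot [(0.88, [0.4483, -0.1047, 0.0439], {}), (0.43, [0.4495, -0.0813, 0.0051], {})]
middle_mid []
rest_foot [(0.58, [0.4527, -0.0986, 0.0496], {})]
middle_mid [(0.56, [0.7308, 0.2452, -0.0004], {})]
```

Joints 2 and 3 hit their limits because the arm's elbow drifted over the last cycle. I'll retrace my path to bring the elbow back: park tilt, then tray, then rail, then the re-grip pose as in the first cycle.

```bash
cat >> h.py <<'E'
U=np.array([-.299,.954,0]); Z=np.array([0,0,1.]); A=np.array([.954,.299,0])
def orient(x,z): x=x/np.linalg.norm(x); z=z/np.linalg.norm(z); return np.c_[x,np.cross(z,x),z]
DOWN=orient(-Z,A); PARK=orient(-U-Z,A); REG=orient(U-Z,A); RAIL=orient(-Z,np.array([.9968,.0802,0]))
def todo(M,pos=None):
    o=telemetry.get_obs(); q=R.from_quat(o['ee_rot']); rv=(R.from_matrix(M)*q.inv()).as_rotvec()
    print('rotvec',rv.round(4),np.linalg.norm(rv).round(3),'shift cm',((np.array(pos)-o['position'])*100).round(2) if pos is not None else '')
E
python3 - <<'E'
from h import *
st(); todo(PARK,[.428,-.02,.239]); todo(DOWN,[.388,.308,.217])
E
```

```text
t 43.33 p [ 0.3515 -0.0672  0.2868] x [-0.113  0.629 -0.769] z [0.968 0.245 0.058] F [-0.5 -0.   0.8] w 0.601 j [-1.08 -0.5   1.34  1.91 -0.16  1.62  0.45]
rotvec [-1.4327 -0.3565  0.0024] 1.476 shift cm [ 7.65  4.72 -4.78]
rotvec [-0.6799 -0.1345  0.0334] 0.694 shift cm [ 3.65 37.52 -6.98]
```

```bash
python3 -m crank '[[0.4,[0.64,0.39,-0.4],[-0.1194,-0.0297,0]],[0.4,[0.64,0.39,-0.4],[-0.1194,-0.0297,0]],[0.4,[0.64,0.39,-0.4],[-0.1194,-0.0297,0]],[0.4,[0.64,0.39,-0.4],[-0.1194,-0.0297,0]],[0.4,[0.64,0.39,-0.4],[-0.1194,-0.0297,0]],[0.4,[0.64,0.39,-0.4],[-0.1194,-0.0297,0]],[0.4,[0.64,0.39,-0.4],[-0.1194,-0.0297,0]],[0.4,[0.64,0.39,-0.4],[-0.1194,-0.0297,0]],[0.4,[0.64,0.39,-0.4],[-0.1194,-0.0297,0]],[0.4,[0.64,0.39,-0.4],[-0.1194,-0.0297,0]],[0.4,[0.64,0.39,-0.4],[-0.1194,-0.0297,0]],[0.4,[0.64,0.39,-0.4],[-0.1194,-0.0297,0]]]'
python3 - <<'E'
from h import *
st()
E
python3 -m crank '[[0.4,[-0.33,2.73,-0.18],[0.0624,0.0196,0]],[0.4,[-0.33,2.73,-0.18],[0.0624,0.0196,0]],[0.4,[-0.33,2.73,-0.18],[0.0624,0.0196,0]],[0.4,[-0.33,2.73,-0.18],[0.0624,0.0196,0]],[0.4,[-0.33,2.73,-0.18],[0.0624,0.0196,0]],[0.4,[-0.33,2.73,-0.18],[0.0624,0.0196,0]],[0.4,[-0.33,2.73,-0.18],[0.0624,0.0196,0]],[0.4,[-0.33,2.73,-0.18],[0.0624,0.0196,0]],[0.4,[-0.33,2.73,-0.18],[0.0624,0.0196,0]],[0.4,[-0.33,2.73,-0.18],[0.0624,0.0196,0]],[0.4,[-0.33,2.73,-0.18],[0.0624,0.0196,0]],[0.4,[-0.33,2.73,-0.18],[0.0624,0.0196,0]]]'
python3 - <<'E'
from h import *
st(); todo(DOWN,[.388,.308,.217])
E
```

```text
clock: 44.33
position: [0.429, -0.0191, 0.2393]
ee_rot: [-0.367, 0.602, -0.17, 0.688]
ft_force: [0.4, -0.5, -0.1]
grip_width: 0.596
t 44.33 p [ 0.429  -0.0191  0.2393] x [ 0.217 -0.676 -0.704] z [0.954 0.3   0.005] F [ 0.4 -0.5 -0.1] w 0.596 j [-0.84 -0.06  0.18  2.11  0.75  1.47 -0.58]
clock: 45.33
position: [0.3882, 0.3089, 0.2172]
ee_rot: [-0.105, 0.699, 0.107, 0.699]
ft_force: [0.2, -0.4, -0.6]
grip_width: 0.598
t 45.33 p [0.3882 0.3089 0.2172] x [-0.001  0.003 -1.   ] z [ 0.955  0.297 -0.   ] F [ 0.2 -0.4 -0.6] w 0.598 j [-0.91  0.05  0.16  1.82 -0.01  1.27 -0.45]
rotvec [-0.003  -0.001   0.0017] 0.004 shift cm [-0.02 -0.09 -0.02]
```

```bash
python3 -m crank '[[0.4,[0.58,-3.63,0.23],[0.0624,0.0196,0]],[0.4,[0.58,-3.63,0.23],[0.0624,0.0196,0]],[0.4,[0.58,-3.63,0.23],[0.0624,0.0196,0]],[0.4,[0.58,-3.63,0.23],[0.0624,0.0196,0]],[0.4,[0.58,-3.63,0.23],[0.0624,0.0196,0]],[0.4,[0.58,-3.63,0.23],[0.0624,0.0196,0]],[0.4,[0.58,-3.63,0.23],[0.0624,0.0196,0]],[0.4,[0.58,-3.63,0.23],[0.0624,0.0196,0]],[0.4,[0.58,-3.63,0.23],[0.0624,0.0196,0]],[0.4,[0.58,-3.63,0.23],[0.0624,0.0196,0]],[0.4,[0.58,-3.63,0.23],[0.0624,0.0196,0]],[0.4,[0.58,-3.63,0.23],[0.0624,0.0196,0]]]'
python3 - <<'E'
from h import *
st(); todo(REG,[.4585,-.1273,.245])
p=cam('wrist'); show(p,['rest_foot','middle_mid']); p=cam('side'); show(p,['rest_foot','middle_mid']); p=cam('top'); show(p,['rest_foot','middle_mid'])
E
```

```text
clock: 46.33
position: [0.4585, -0.1297, 0.2445]
ee_rot: [0.17, 0.687, 0.367, 0.604]
ft_force: [0.5, -0.3, 0.4]
grip_width: 0.601
t 46.33 p [ 0.4585 -0.1297  0.2445] x [-0.214  0.676 -0.705] z [ 0.954  0.3   -0.002] F [ 0.5 -0.3  0.4] w 0.601 j [-0.04  0.53  0.78  1.55 -0.73  1.93  1.1 ]
rotvec [-0.0026 -0.0025 -0.0005] 0.004 shift cm [-0.    0.24  0.05]
rest_foot [(0.81, [0.4498, -0.1035, 0.0461], {})]
middle_mid [(0.8, [0.443, -0.0845, 0.0649], {})]
rest_foot [(0.81, [0.4492, -0.1025, 0.0478], {}), (0.64, [0.7402, -0.1459, -0.0026], {})]
middle_mid [(0.72, [0.4425, -0.0792, 0.0682], {})]
rest_foot [(0.56, [0.4496, -0.1013, 0.0475], {})]
middle_mid [(0.56, [0.4488, -0.0841, 0.0645], {})]
```

```bash
python3 -m crank '[[0.4,[-0.07,0.22,-2.45],[0,0,0]],[0.4,[-0.07,0.22,-2.45],[0,0,0]],[0.4,[-0.07,0.22,-2.45],[0,0,0]],[0.4,[-0.07,0.22,-2.45],[0,0,0]],[0.4,[-0.07,0.22,-2.45],[0,0,0]],[0.4,[-0.07,0.22,-2.45],[0,0,0]],[0.4,[-0.28,0.9,-0.94],[0,0,0]],[0.4,[-0.28,0.9,-0.94],[0,0,0]],[0.4,[0,0,0],[0,0,0]]]'
python3 - <<'E'
from h import *
st(); todo(REG,[.4416,-.0727,.0552]); cam('wrist','w13')
E
```

```text
clock: 47.53
position: [0.4477, -0.0944, 0.0788]
ee_rot: [0.169, 0.687, 0.367, 0.604]
ft_force: [0.4, 0.5, 0.4]
grip_width: 0.605
t 47.53 p [ 0.4477 -0.0944  0.0788] x [-0.214  0.675 -0.706] z [ 0.954  0.3   -0.002] F [0.4 0.5 0.4] w 0.605 j [-0.05  0.68  0.7   1.74 -0.8   1.67  1.26]
rotvec [-0.0012 -0.0029 -0.0013] 0.003 shift cm [-0.61  2.17 -2.36]
```

View pics/w13.png

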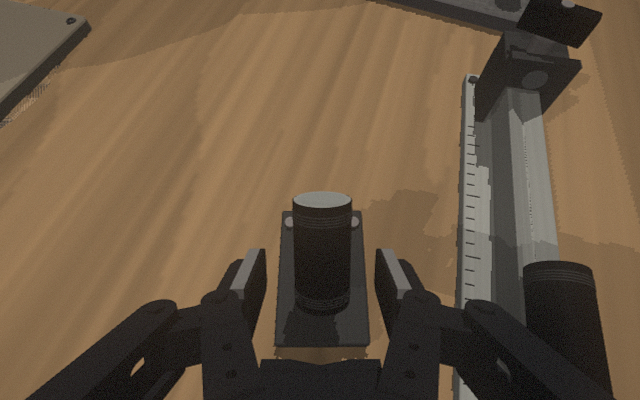

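The middle tube is centred between the fingers at (322,250). The long tube is in the rail at right. I'll close on it.

```bash
python3 -m crank '[[0.4,[-0.15,0.54,-0.59],[0,0,0]],[0.4,[-0.15,0.54,-0.59],[0,0,0]],[0.4,[-0.15,0.54,-0.59],[0,0,0]],[0.4,[-0.15,0.5,-0.57],[0,0,0]],[0.4,[0,0,0],[0,0,0]],[1,[0,0,0],[0,0,0]],[1,[0,0,0],[0,0,0]],[1,[0,0,0],[0,0,0]],[1,[0,0,0],[0,0,0]],[1,[0,0,0],[0,0,0]],[1,[0,0,0],[0,0,0]],[1,[0,0,0],[0,0,0]]]' 60
python3 - <<'E'
from h import *
st(); p=cam('side'); show(p,['rest_foot','middle_mid']);p=cam('top'); show(p,['rest_foot','middle_mid'])
E
```

```text
clock: 48.58
position: [0.4427, -0.0766, 0.0559]
ee_rot: [0.169, 0.687, 0.365, 0.605]
ft_force: [3.9, -1.1, 3.8]
grip_width: 0.331
t 48.58 p [ 0.4427 -0.0766  0.0559] x [-0.211  0.674 -0.708] z [ 0.955  0.297 -0.002] F [ 3.9 -1.1  3.8] w 0.331 j [-0.07  0.68  0.68  1.79 -0.83  1.61  1.27]
rest_foot [(0.62, [0.4488, -0.1032, 0.0457], {})]
middle_mid [(0.45, [0.4428, -0.0815, 0.0712], {})]
rest_foot [(0.57, [0.4465, -0.0996, 0.0463], {})]
middle_mid [(0.62, [0.4474, -0.0839, 0.0677], {})]
```

```bash
python3 -m crank '[[1,[0.21,-0.67,0.7],[0,0,0]],[1,[0.21,-0.67,0.7],[0,0,0]],[1,[0.21,-0.67,0.7],[0,0,0]],[1,[0,0,3],[0,0,0]],[1,[0,0,3],[0,0,0]],[1,[0,0,3],[-0.107,-0.0335,0]],[1,[0,0,0],[-0.107,-0.0335,0]],[1,[0,0,0],[-0.107,-0.0335,0]],[1,[0,0,0],[-0.107,-0.0335,0]],[1,[0,0,0],[-0.107,-0.0335,0]],[1,[0,0,0],[-0.107,-0.0335,0]],[1,[0,0,0],[-0.107,-0.0335,0]]]'
python3 -m crank '[[1,[1.6,1,0],[0,0,-0.075]],[1,[2,1.2,0],[0,0,-0.075]],[1,[2,1.2,0],[0,0,-0.075]],[1,[2,1.2,0],[0,0,0]],[1,[2,1.2,0],[0,0,0]],[1,[2,1.2,0],[0,0,0]],[1,[0,0,0],[0,0,0]]]'
python3 - <<'E'
from h import *
st(); todo(RAIL,[.5631,-.0236,.056]); p=cam('wrist','w14'); show(p,['middle_mid','stop_face']); p=cam('side'); show(p,['rail_end','middle_mid','long_mid']);p=cam('top'); show(p,['middle_mid','long_mid'])
E
```

```text
clock: 49.88
position: [0.4494, -0.0972, 0.1677]
ee_rot: [-0.107, 0.698, 0.104, 0.701]
ft_force: [-0.6, -0.5, -1.0]
grip_width: 0.332
clock: 50.47
position: [0.5672, -0.0237, 0.1665]
ee_rot: [-0.028, 0.707, 0.028, 0.706]
ft_force: [-0.0, 0.2, 0.0]
grip_width: 0.329
t 50.47 p [ 0.5672 -0.0237  0.1665] x [-0.001 -0.001 -1.   ] z [ 0.997  0.079 -0.001] F [-0.   0.2  0. ] w 0.329 j [-0.7   0.31  0.79  1.74 -0.24  1.19  0.24]
rotvec [ 0.0009 -0.0007  0.0011] 0.002 shift cm [-4.100e-01  1.000e-02 -1.105e+01]
middle_mid [(0.78, [0.564, -0.0218, 0.1785], {})]
stop_face [(0.64, [0.5532, 0.0857, 0.0635], {})]
rail_end [(0.9, [0.5716, -0.1314, 0.064], {})]
middle_mid [(0.77, [0.5632, -0.0216, 0.18], {})]
long_mid [(0.71, [0.566, -0.0902, 0.0602], {}), (0.7, [0.5559, 0.318, 0.0271], {})]
middle_mid []
long_mid []
```

```bash
python3 -m crank '[[1,[-0.4,0,-1.8],[0,0,0]],[1,[0,0,-2],[0,0,0]],[1,[0,0,-2],[0,0,0]],[1,[0,0,-2],[0,0,0]],[1,[0,0,-2],[0,0,0]],[1,[0,0,-1],[0,0,0]],[1,[0,0,0],[0,0,0]],[1,[0,0,0],[0,0,0]]]'
python3 - <<'E'
from h import *
st(); todo(RAIL,[.5631,-.0236,.050]); p=cam('side'); show(p,['rail_end','middle_mid','long_mid'])
E
```

```text
clock: 51.63
position: [0.5606, -0.0265, 0.0589]
ee_rot: [-0.027, 0.707, 0.027, 0.706]
ft_force: [0.3, -0.8, 0.3]
grip_width: 0.331
t 51.63 p [ 0.5606 -0.0265  0.0589] x [-0.001 -0.    -1.   ] z [ 0.997  0.076 -0.001] F [ 0.3 -0.8  0.3] w 0.331 j [-0.64  0.43  0.73  1.85 -0.34  0.99  0.32]
rotvec [ 0.0002 -0.0011  0.0046] 0.005 shift cm [ 0.25  0.29 -0.89]
rail_end [(0.9, [0.5717, -0.1336, 0.063], {})]
middle_mid [(0.45, [0.5612, -0.021, 0.0741], {})]
long_mid [(0.8, [0.5673, -0.0915, 0.0593], {}), (0.63, [0.4569, -0.0721, 0.0472], {})]
```

```bash
python3 -m crank '[[1,[0.25,0.3,0],[0,0,0]],[1,[0,0,-0.5],[0,0,0]],[1,[0,0,0],[0,0,0]]]'
python3 -m crank '[[1,[0,0,-0.15],[0,0,0]],[1,[0,0,0],[0,0,0]]]'
python3 -m crank '[[1,[0,0,-0.15],[0,0,0]],[1,[0,0,0],[0,0,0]]]'
python3 -m crank '[[1,[0,0,-0.15],[0,0,0]],[1,[0,0,0],[0,0,0]]]'
python3 -m crank '[[1,[0,0,-0.15],[0,0,0]],[1,[0,0,0],[0,0,0]]]'
```

```text
clock: 52.08
position: [0.563, -0.0228, 0.0531]
ee_rot: [-0.027, 0.707, 0.027, 0.706]
ft_force: [-0.1, -0.5, -0.1]
grip_width: 0.328
clock: 52.25
position: [0.5628, -0.0234, 0.0517]
ee_rot: [-0.027, 0.707, 0.027, 0.706]
ft_force: [-1.0, 0.6, -1.6]
grip_width: 0.332
clock: 52.42
position: [0.5629, -0.0234, 0.0504]
ee_rot: [-0.027, 0.707, 0.027, 0.706]
ft_force: [-0.1, 0.4, -0.8]
grip_width: 0.329
clock: 52.58
position: [0.563, -0.0234, 0.0489]
ee_rot: [-0.027, 0.707, 0.027, 0.706]
ft_force: [1.2, 0.7, -1.2]
grip_width: 0.327
clock: 52.75
position: [0.5631, -0.0234, 0.0484]
ee_rot: [-0.026, 0.707, 0.027, 0.706]
ft_force: [-5.6, 1.2, 11.3]
grip_width: 0.33
```

```bash
python3 -m crank '[[0.4,[0,0,0.05],[0,0,0]],[0.4,[0,0,0],[0,0,0]],[0.4,[0,0,0],[0,0,0]],[0.4,[0,0,0],[0,0,0]],[0.4,[0,0,0],[0,0,0]],[0.4,[0,0,2],[0,0,0]],[0.4,[0,0,4],[0,0,0]],[0.4,[0,0,4],[0,0,0]],[0.4,[0,0,4],[0,0,0]],[0.4,[0,0,0],[0,0,0]]]'
python3 - <<'E'
from h import *
st(); p=cam('wrist'); show(p,['middle_mid','long_mid']); p=cam('side'); show(p,['rail_end','long_mid','middle_mid'])
E
python3 -m crank '[[0.4,[-0.1,2.87,0],[0,0,0.0186]],[0.4,[-0.1,2.87,0],[0,0,0.0186]],[0.4,[-0.1,2.87,0],[0,0,0.0186]],[0.4,[-0.1,2.87,0],[0,0,0.0186]],[0.4,[-0.1,2.87,0],[0,0,0.0186]],[0.4,[-0.1,2.87,0],[0,0,0.0186]],[0.4,[-0.1,2.87,0],[0,0,0.0186]],[0.4,[-0.1,2.87,0],[0,0,0.0186]],[0.4,[-0.1,2.87,0],[0,0,0.0186]],[0.4,[-0.1,2.87,0],[0,0,0.0186]],[0.4,[-0.1,2.87,0],[0,0,0.0186]],[0.4,[-0.1,2.87,0],[0,0,0.0186]]]'
python3 - <<'E'
from h import *
st(); todo(DOWN,[.551,.3205,.018]); p=cam('top','top15'); show(p,['rail_end','long_mid','middle_mid','short_mid','rest_foot','rest']); p=cam('side','side15'); show(p,['rail_end','long_mid','middle_mid','short_mid','rest_foot','rest'])
E
```

```text
clock: 53.58
position: [0.5664, -0.0241, 0.1955]
ee_rot: [-0.026, 0.703, 0.027, 0.71]
ft_force: [1.1, 0.7, -0.3]
grip_width: 0.598
t 53.58 p [ 0.5664 -0.0241  0.1955] x [ 0.009  0.002 -1.   ] z [0.997 0.075 0.009] F [ 1.1  0.7 -0.3] w 0.598 j [-0.72  0.27  0.81  1.71 -0.21  1.24  0.22]
middle_mid [(0.74, [0.5538, 0.0856, 0.0639], {}), (0.73, [0.563, -0.0218, 0.0604], {})]
long_mid [(0.62, [0.5666, -0.0949, 0.0604], {})]
rail_end [(0.87, [0.5698, -0.131, 0.0638], {})]
long_mid [(0.66, [0.5697, -0.092, 0.0616], {})]
middle_mid [(0.77, [0.5622, -0.0172, 0.0626], {})]
clock: 54.93
position: [0.5506, 0.3228, 0.1872]
ee_rot: [-0.106, 0.7, 0.106, 0.698]
ft_force: [0.4, -0.4, 0.7]
grip_width: 0.602
t 54.93 p [0.5506 0.3228 0.1872] x [-0.002 -0.001 -1.   ] z [ 0.955  0.296 -0.002] F [ 0.4 -0.4  0.7] w 0.602 j [-1.06  0.43  0.61  1.51 -0.25  1.28 -0.12]
rotvec [ 0.0009 -0.0019  0.0035] 0.004 shift cm [  0.04  -0.23 -16.92]
rail_end [(0.83, [0.5711, -0.1364, 0.0627], {})]
long_mid [(0.89, [0.5702, -0.0936, 0.0647], {})]
middle_mid [(0.73, [0.5644, -0.0198, 0.0609], {}), (0.41, [0.5504, 0.323, 0.0284], {})]
short_mid [(0.56, [0.5469, 0.3216, 0.0301], {}), (0.45, [0.4484, -0.0472, 0.0016], {})]
rest_foot [(0.85, [0.4568, -0.0674, 0.0472], {})]
rest [(0.78, [0.4508, -0.046, 0.0021], {})]
rail_end [(0.67, [0.5711, -0.1312, 0.0651], {})]
long_mid [(0.53, [0.5688, -0.0892, 0.0598], {})]
middle_mid [(0.73, [0.5641, -0.0156, 0.0629], {})]
short_mid [(0.42, [0.5548, 0.3198, 0.0286], {})]
rest_foot [(0.66, [0.4546, -0.0716, 0.0456], {}), (0.21, [0.7357, 0.2426, -0.0014], {})]
rest [(0.9, [0.4542, -0.0516, 0.0], {})]
```

View pics/top15.png

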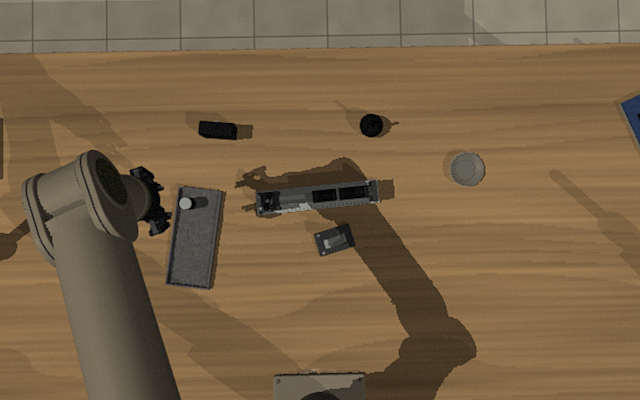

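The top view shows both tubes in the rail. The rest has been knocked about 3 cm, now at (335,240), so I'll re-measure its pose and angle.

Run:
```python
from h import *
p=cam('top')
for f,(u,v) in(('top0',(349,242)),('top2',(349,242)),('top15',(335,240))):
    a=cv2.imread(f'pics/{f}.png').astype(int)[v-24:v+25,u-30:u+31]
    m=((a[...,2]-a[...,0]<22)).astype(np.uint8)   # grey, not wood
    m=cv2.morphologyEx(m,cv2.MORPH_OPEN,np.ones((3,3)))
    n,l,S,C=cv2.connectedComponentsWithStats(m); k=1+np.argmax(S[1:,4])
    h=cv2.findContours((l==k).astype(np.uint8),0,2)[0][0]; r=cv2.minAreaRect(h.astype(np.float32)); b=cv2.boxPoints(r)+[u-30,v-24]
    w=np.array([ray(p,*c,.012) for c in b])
    e=[(w[1]-w[0]),(w[2]-w[1])]; d=max(e,key=np.linalg.norm)[:2]; d=d*np.sign(d[1])
    print(f,S[k][4],np.round([np.linalg.norm(x) for x in e],4),'c',w.mean(0).round(4),'az',np.arctan2(d[1],d[0]).round(4))
a=cv2.imread('pics/top15.png')[215:265,300:375]; cv2.imwrite('pics/c15.png',cv2.resize(a,None,fx=10,fy=10,interpolation=cv2.INTER_CUBIC))
```

```text
top0 858 [0.0937 0.0591] c [ 0.4443 -0.0789  0.012 ] az 1.8716
top2 858 [0.0929 0.0615] c [ 0.4454 -0.0782  0.012 ] az 1.8716
top15 857 [0.0933 0.0598] c [ 0.4531 -0.0452  0.012 ] az 1.8598
```

View pics/c15.png

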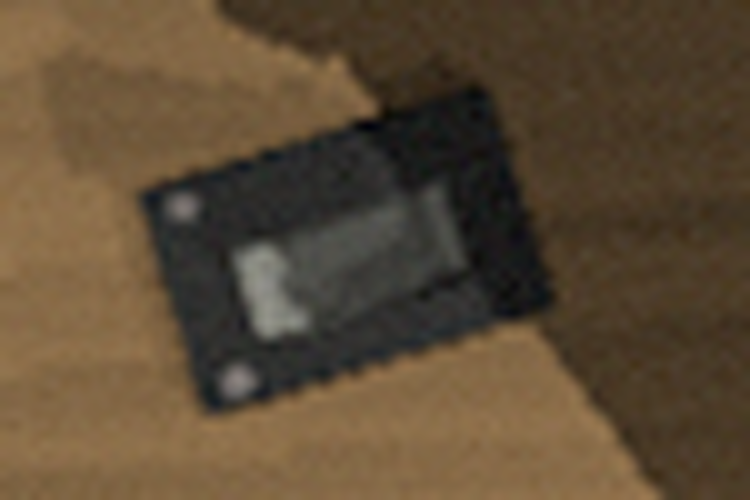

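```bash
python3 -m crank '[[0.4,[0.04,-0.23,-2.8],[0,0,0]],[0.4,[0,0,-2.8],[0,0,0]],[0.4,[0,0,-2.8],[0,0,0]],[0.4,[0,0,-2.8],[0,0,0]],[0.4,[0,0,-2.8],[0,0,0]],[0.4,[0,0,-2.8],[0,0,0]],[0.4,[0,0,0],[0,0,0]],[1,[0,0,0],[0,0,0]],[1,[0,0,0],[0,0,0]],[1,[0,0,0],[0,0,0]],[1,[0,0,0],[0,0,0]],[1,[0,0,0],[0,0,0]]]' 60
python3 - <<'E'
from h import *
st()
E
python3 -m crank '[[1,[0,0,0],[0,0,0]],[1,[0,0,0],[0,0,0]],[1,[0,0,0],[0,0,0]],[1,[0,0,1],[0,0,0]],[1,[0,0,2],[0,0,0]],[1,[0,0,3],[0,0,0]],[1,[0,0,3],[0,0,0]],[1,[0,0,3],[0,0,0]],[1,[0,0,3],[0,0,0]],[1,[0,0,3],[0,0,0]],[1,[0,0,1],[0,0,0]]]'
python3 - <<'E'
from h import *
st(); todo(PARK,[.4575,-.078,.213]); p=cam('wrist'); show(p,['short_mid'],n=3);p=cam('side'); show(p,['short_mid'],n=3);
E
```

```text
clock: 56.68
position: [0.5524, 0.3194, 0.0219]
ee_rot: [-0.105, 0.699, 0.106, 0.7]
ft_force: [-2.2, 0.0, 6.4]
grip_width: 0.33
t 56.68 p [0.5524 0.3194 0.0219] x [ 0.001  0.002 -1.   ] z [0.956 0.295 0.002] F [-2.2  0.   6.4] w 0.33 j [-1.    0.6   0.54  1.65 -0.36  0.99 -0.04]
clock: 57.6
position: [0.553, 0.3192, 0.2159]
ee_rot: [-0.104, 0.698, 0.106, 0.701]
ft_force: [-0.1, 0.1, -0.2]
grip_width: 0.337
t 57.6 p [0.553  0.3192 0.2159] x [ 0.004  0.004 -1.   ] z [0.956 0.294 0.005] F [-0.1  0.1 -0.2] w 0.337 j [-1.06  0.41  0.62  1.48 -0.24  1.33 -0.12]
rotvec [-0.7538 -0.229   0.0028] 0.788 shift cm [ -9.55 -39.72  -0.29]
short_mid [(0.6, [0.5496, 0.3187, 0.2232], {})]
short_mid [(0.64, [0.7354, 0.2441, -0.001], {}), (0.55, [0.5544, 0.323, 0.216], {}), (0.38, [0.6264, -0.3839, -0.0019], {})]
```

```bash
python3 -m crank '[[1,[-0.4,-1.655,0],[-0.0314,-0.0095,0]],[1,[-0.4,-1.655,0],[-0.0314,-0.0095,0]],[1,[-0.4,-1.655,0],[-0.0314,-0.0095,0]],[1,[-0.4,-1.655,0],[-0.0314,-0.0095,0]],[1,[-0.4,-1.655,0],[-0.0314,-0.0095,0]],[1,[-0.4,-1.655,0],[-0.0314,-0.0095,0]],[1,[-0.4,-1.655,0],[-0.0314,-0.0095,0]],[1,[-0.4,-1.655,0],[-0.0314,-0.0095,0]],[1,[-0.4,-1.655,0],[-0.0314,-0.0095,0]],[1,[-0.4,-1.655,0],[-0.0314,-0.0095,0]],[1,[-0.4,-1.655,0],[-0.0314,-0.0095,0]],[1,[-0.4,-1.655,0],[-0.0314,-0.0095,0]]]'
python3 -m crank '[[1,[-0.4,-1.655,0],[-0.0314,-0.0095,0]],[1,[-0.4,-1.655,0],[-0.0314,-0.0095,0]],[1,[-0.4,-1.655,0],[-0.0314,-0.0095,0]],[1,[-0.4,-1.655,0],[-0.0314,-0.0095,0]],[1,[-0.4,-1.655,0],[-0.0314,-0.0095,0]],[1,[-0.4,-1.655,0],[-0.0314,-0.0095,0]],[1,[-0.4,-1.655,0],[-0.0314,-0.0095,0]],[1,[-0.4,-1.655,0],[-0.0314,-0.0095,0]],[1,[-0.4,-1.655,0],[-0.0314,-0.0095,0]],[1,[-0.4,-1.655,0],[-0.0314,-0.0095,0]],[1,[-0.4,-1.655,0],[-0.0314,-0.0095,0]],[1,[-0.4,-1.655,0],[-0.0314,-0.0095,0]]]'
python3 - <<'E'
from h import *
st(); todo(PARK)
for c in('top','side','wrist'): p=cam(c,c+'16'); print(c); show(p,['rest','rest_foot','short_mid'])
E
```

```text
clock: 58.8
position: [0.5023, 0.1191, 0.2085]
ee_rot: [-0.241, 0.667, -0.034, 0.704]
ft_force: [-0.4, -0.8, 0.1]
grip_width: 0.33
clock: 59.8
position: [0.4544, -0.0793, 0.2089]
ee_rot: [-0.367, 0.607, -0.171, 0.683]
ft_force: [0.3, 0.7, -0.1]
grip_width: 0.336
t 59.8 p [ 0.4544 -0.0793  0.2089] x [ 0.204 -0.68  -0.704] z [ 0.956  0.294 -0.007] F [ 0.3  0.7 -0.1] w 0.336 j [-1.25 -0.07  0.76  2.17  0.84  1.35 -0.54]
rotvec [ 0.0059 -0.0054  0.0058] 0.01 shift cm 
top
rest [(0.65, [0.4508, -0.0481, -0.0015], {}), (0.18, [0.5553, 0.0893, 0.0609], {})]
rest_foot [(0.73, [0.4575, -0.0683, 0.0482], {})]
short_mid [(0.72, [0.4519, -0.0755, 0.2146], {})]
side
rest [(0.82, [0.4576, -0.0528, 0.003], {})]
rest_foot [(0.61, [0.4553, -0.0726, 0.0445], {})]
short_mid [(0.66, [0.4555, -0.0748, 0.2132], {})]
wrist
rest []
rest_foot [(0.87, [0.4557, -0.0731, 0.0501], {})]
short_mid [(0.65, [0.4529, -0.0701, 0.2147], {})]
```

```bash
python3 -m crank '[[1,[0.1,0.05,-2.9],[0,0,0]],[1,[0.1,0.05,-2.9],[0,0,0]],[1,[0.1,0.05,-2.9],[0,0,0]],[1,[0.1,0.05,-2.9],[0,0,0]],[1,[-0.17,0.54,-0.57],[0,0,0]],[1,[-0.17,0.54,-0.57],[0,0,0]],[1,[-0.17,0.54,-0.57],[0,0,0]],[1,[0,0,0],[0,0,0]]]'
python3 - <<'E'
from h import *
st(); todo(PARK,[.4536,-.0592,.0594])
p=cam('wrist','w17'); show(p,['rest_foot','short_mid']); p=cam('side'); show(p,['rest_foot','short_mid'])
E
```

```text
clock: 61.07
position: [0.4548, -0.0583, 0.0772]
ee_rot: [-0.366, 0.607, -0.17, 0.685]
ft_force: [-0.5, -0.6, -0.3]
grip_width: 0.331
t 61.07 p [ 0.4548 -0.0583  0.0772] x [ 0.206 -0.677 -0.706] z [ 0.956  0.295 -0.003] F [-0.5 -0.6 -0.3] w 0.331 j [-1.22  0.29  0.75  2.24  0.71  0.98 -0.67]
rotvec [ 0.002  -0.003   0.0047] 0.006 shift cm [-0.12 -0.09 -1.78]
rest_foot []
short_mid [(0.75, [0.4534, -0.0542, 0.0822], {})]
rest_foot [(0.56, [0.4567, -0.0708, 0.043], {})]
short_mid [(0.71, [0.4583, -0.055, 0.0819], {})]
```

View pics/w17.png

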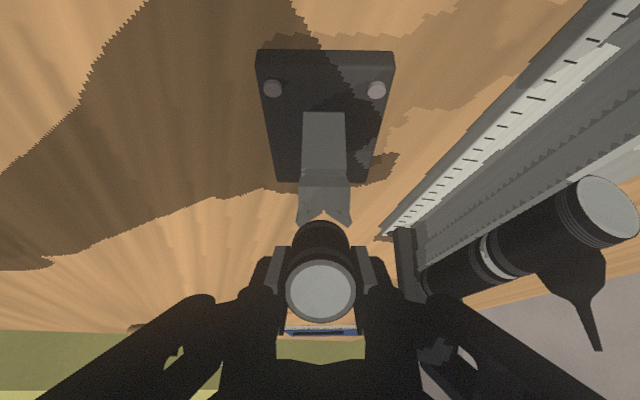

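The short tube (320) sits just above the groove (324), so I'll nudge 1 mm in +x and lower it.

```bash
python3 -m crank '[[1,[0.03,0.22,-0.24],[0,0,0]],[1,[-0.07,0.22,-0.24],[0,0,0]],[1,[-0.05,0.22,-0.24],[0,0,0]],[1,[0,0,0],[0,0,0]]]'
python3 -m crank '[[1,[-0.02,0.07,-0.07],[0,0,0]],[1,[0,0,0],[0,0,0]]]'
python3 -m crank '[[1,[-0.02,0.07,-0.07],[0,0,0]],[1,[0,0,0],[0,0,0]]]'
python3 -m crank '[[1,[-0.02,0.07,-0.07],[0,0,0]],[1,[0,0,0],[0,0,0]]]'
python3 -m crank '[[1,[-0.02,0.07,-0.07],[0,0,0]],[1,[0,0,0],[0,0,0]]]'
```

```text
clock: 61.7
position: [0.4534, -0.0531, 0.0694]
ee_rot: [-0.366, 0.607, -0.171, 0.684]
ft_force: [0.4, -0.0, -0.4]
grip_width: 0.331
clock: 61.87
position: [0.4532, -0.0529, 0.069]
ee_rot: [-0.366, 0.607, -0.171, 0.684]
ft_force: [0.4, -0.6, -0.5]
grip_width: 0.327
clock: 62.03
position: [0.4531, -0.0522, 0.0683]
ee_rot: [-0.366, 0.607, -0.171, 0.684]
ft_force: [-0.9, 0.5, -0.4]
grip_width: 0.332
clock: 62.2
position: [0.453, -0.0518, 0.0679]
ee_rot: [-0.366, 0.607, -0.172, 0.684]
ft_force: [0.6, -1.9, 2.4]
grip_width: 0.333
clock: 62.37
position: [0.4531, -0.0517, 0.0677]
ee_rot: [-0.366, 0.607, -0.172, 0.684]
ft_force: [2.5, -3.3, 7.0]
grip_width: 0.333
```

```bash
python3 -m crank '[[1,[0.08,-0.27,-0.26],[0,0,0]],[1,[0.08,-0.27,-0.28],[0,0,0]],[1,[0,0,0],[0,0,0]]]'
python3 -m crank '[[1,[0.02,-0.07,-0.07],[0,0,0]],[1,[0,0,0],[0,0,0]]]'
python3 -m crank '[[1,[0.02,-0.07,-0.07],[0,0,0]],[1,[0,0,0],[0,0,0]]]'
python3 -m crank '[[1,[0.02,-0.07,-0.07],[0,0,0]],[1,[0,0,0],[0,0,0]]]'
```

```text
clock: 62.62
position: [0.455, -0.0566, 0.062]
ee_rot: [-0.366, 0.607, -0.172, 0.685]
ft_force: [4.5, -4.5, 1.9]
grip_width: 0.33
clock: 62.78
position: [0.4553, -0.057, 0.0615]
ee_rot: [-0.366, 0.607, -0.172, 0.685]
ft_force: [4.6, -2.8, 4.9]
grip_width: 0.331
clock: 62.95
position: [0.4555, -0.0576, 0.0608]
ee_rot: [-0.366, 0.607, -0.171, 0.685]
ft_force: [3.4, -2.1, 6.3]
grip_width: 0.331
clock: 63.12
position: [0.4557, -0.0583, 0.0601]
ee_rot: [-0.366, 0.607, -0.171, 0.685]
ft_force: [3.2, -2.7, 6.5]
grip_width: 0.331
```

```bash
python3 -m crank '[[1,[0.02,-0.07,-0.07],[0,0,0]],[1,[0,0,0],[0,0,0]]]'
python3 -m crank '[[1,[0.02,-0.07,-0.07],[0,0,0]],[1,[0,0,0],[0,0,0]]]'
python3 -m crank '[[1,[0.02,-0.07,-0.07],[0,0,0]],[1,[0,0,0],[0,0,0]]]'
```

```text
clock: 63.28
position: [0.4559, -0.059, 0.0594]
ee_rot: [-0.366, 0.607, -0.171, 0.685]
ft_force: [2.9, -2.4, 6.7]
grip_width: 0.334
clock: 63.45
position: [0.4561, -0.0594, 0.0589]
ee_rot: [-0.366, 0.607, -0.172, 0.685]
ft_force: [0.2, 1.7, 12.7]
grip_width: 0.328
clock: 63.62
position: [0.4562, -0.0595, 0.0588]
ee_rot: [-0.366, 0.607, -0.172, 0.684]
ft_force: [-10.2, 10.2, 30.4]
grip_width: 0.329
```

```bash
python3 -m crank '[[1,[-0.03,0.09,0.09],[0,0,0]],[0.4,[0,0,0],[0,0,0]],[0.4,[0,0,0],[0,0,0]],[0.4,[0,0,0],[0,0,0]],[0.4,[0,0,0],[0,0,0]],[0.4,[0,0,0],[0,0,0]],[0.4,[-0.3,0.9,0.95],[0,0,0]],[0.4,[-0.3,0.9,0.95],[0,0,0]],[0.4,[-0.3,0.9,0.95],[0,0,0]],[0.4,[-0.3,0.9,0.95],[0,0,0]],[0.4,[-0.3,0.9,0.95],[0,0,0]],[0.4,[-0.3,0.9,0.95],[0,0,0]]]'
python3 - <<'E'
from h import *
st()
p=cam('wrist','w18'); show(p,['rest_foot','short_mid']); p=cam('side'); show(p,['rest_foot','short_mid']); p=cam('top'); show(p,['rest_foot','short_mid','rest'])
E
python3 -m crank '[[0.4,[0,0,3.9],[0,0,0]],[0.4,[0,0,3.9],[0,0,0]],[0.4,[0,0,3.8],[0,0,0]],[0.4,[0.33,-1.1,0],[0.107,0.0335,0]],[0.4,[0.33,-1.1,0],[0.107,0.0335,0]],[0.4,[0.33,-1.1,0],[0.107,0.0335,0]],[0.4,[0.33,-1.1,0],[0.107,0.0335,0]],[0.4,[0.33,-1.1,0],[0.107,0.0335,0]],[0.4,[0.33,-1.1,0],[0.107,0.0335,0]],[0.4,[0.33,-1.1,0],[0.107,0.0335,0]],[0.4,[0.33,-1.1,0],[0.107,0.0335,0]],[0.4,[0.33,-1.1,0],[0.107,0.0335,0]]]'
python3 -m crank '[[0.4,[0.33,-1.1,0],[0.107,0.0335,0]],[0.4,[0,0,0],[0.107,0.0335,0]],[0.4,[0,0,0],[0.107,0.0335,0]],[0.4,[0,0,0],[0.107,0.0335,0]],[0.4,[0,0,0],[0.107,0.0335,0]],[0.4,[0,0,0],[0,0,0]]]'
python3 - <<'E'
from h import *
st(); todo(REG,[.4655,-.095,.245]); todo(PARK,[.434,.01,.245])
E
```

```text
clock: 64.62
position: [0.4368, -0.0052, 0.1157]
ee_rot: [-0.366, 0.607, -0.171, 0.684]
ft_force: [0.4, 0.3, -0.5]
grip_width: 0.602
t 64.62 p [ 0.4368 -0.0052  0.1157] x [ 0.204 -0.678 -0.706] z [ 0.956  0.292 -0.005] F [ 0.4  0.3 -0.5] w 0.602 j [-1.32  0.2   0.72  2.2   0.67  1.16 -0.7 ]
rest_foot []
short_mid [(0.87, [0.4547, -0.0553, 0.0643], {})]
rest_foot [(0.7, [0.4563, -0.0708, 0.0454], {})]
short_mid [(0.73, [0.4602, -0.0523, 0.0649], {}), (0.61, [0.6272, -0.3827, -0.0046], {})]
rest_foot [(0.66, [0.4599, -0.0626, 0.0472], {}), (0.46, [0.4509, -0.05, 0.0026], {})]
short_mid [(0.75, [0.4514, -0.0534, 0.0609], {})]
rest [(0.87, [0.4519, -0.0496, 0.0], {}), (0.61, [0.4611, -0.0679, 0.0475], {})]
clock: 66.12
position: [0.4491, -0.0909, 0.2417]
ee_rot: [-0.041, 0.702, 0.181, 0.687]
ft_force: [-0.4, 7.9, 1.2]
grip_width: 0.603
clock: 66.62
position: [0.3557, -0.0568, 0.2819]
ee_rot: [0.151, 0.671, 0.329, 0.647]
ft_force: [0.4, -0.4, -0.5]
grip_width: 0.597
t 66.62 p [ 0.3557 -0.0568  0.2819] x [-0.116  0.628 -0.769] z [0.968 0.245 0.054] F [ 0.4 -0.4 -0.5] w 0.597 j [-1.1  -0.5   1.34  1.92 -0.16  1.6   0.43]
rotvec [0.0755 0.078  0.0579] 0.123 shift cm [10.98 -3.82 -3.69]
rotvec [-1.4323 -0.3598  0.0047] 1.477 shift cm [ 7.83  6.68 -3.69]
```

```bash
python3 -m crank '[[0.4,[0.65,0.56,-0.31],[-0.1194,-0.03,0]],[0.4,[0.65,0.56,-0.31],[-0.1194,-0.03,0]],[0.4,[0.65,0.56,-0.31],[-0.1194,-0.03,0]],[0.4,[0.65,0.56,-0.31],[-0.1194,-0.03,0]],[0.4,[0.65,0.56,-0.31],[-0.1194,-0.03,0]],[0.4,[0.65,0.56,-0.31],[-0.1194,-0.03,0]],[0.4,[0.65,0.56,-0.31],[-0.1194,-0.03,0]],[0.4,[0.65,0.56,-0.31],[-0.1194,-0.03,0]],[0.4,[0.65,0.56,-0.31],[-0.1194,-0.03,0]],[0.4,[0.65,0.56,-0.31],[-0.1194,-0.03,0]],[0.4,[0.65,0.56,-0.31],[-0.1194,-0.03,0]],[0.4,[0.65,0.56,-0.31],[-0.1194,-0.03,0]]]'
python3 -m crank '[[0.4,[0.25,-0.8,0],[0.107,0.0335,0]],[0.4,[0.25,-0.8,0],[0.107,0.0335,0]],[0.4,[0.25,-0.8,0],[0.107,0.0335,0]],[0.4,[0.25,-0.8,0],[0.107,0.0335,0]],[0.4,[0.25,-0.8,0],[0.107,0.0335,0]],[0.4,[0.25,-0.8,0],[0.107,0.0335,0]],[0.4,[0.25,-0.8,0],[0.107,0.0335,0]],[0.4,[0.25,-0.8,0],[0.107,0.0335,0]],[0.4,[0.25,-0.8,0],[0.107,0.0335,0]],[0.4,[0.25,-0.8,0],[0.107,0.0335,0]],[0.4,[0.25,-0.8,0],[0.107,0.0335,0]],[0.4,[0.25,-0.8,0],[0.107,0.0335,0]]]'
python3 -m crank '[[0.4,[0.1,-0.4,0],[0.107,0.0335,0]],[0.4,[0.05,-0.3,0],[0.107,0.0335,0]],[0.4,[0,0,0],[0,0,0]]]'
python3 - <<'E'
from h import *
st(); todo(REG,[.4655,-.095,.245])
p=cam('wrist'); show(p,['rest_foot','short_mid']); p=cam('side'); show(p,['rest_foot','short_mid']); p=cam('top'); show(p,['rest_foot','short_mid'])
E
```

```text
clock: 67.62
position: [0.4369, 0.0123, 0.2452]
ee_rot: [-0.37, 0.601, -0.173, 0.687]
ft_force: [1.2, -0.3, 0.6]
grip_width: 0.596
clock: 68.62
position: [0.4668, -0.0857, 0.245]
ee_rot: [0.088, 0.701, 0.295, 0.643]
ft_force: [-0.4, 1.2, 1.2]
grip_width: 0.602
clock: 68.87
position: [0.4658, -0.0954, 0.24]
ee_rot: [0.171, 0.69, 0.362, 0.603]
ft_force: [-0.0, -1.5, -0.7]
grip_width: 0.594
t 68.87 p [ 0.4658 -0.0954  0.24  ] x [-0.215  0.672 -0.709] z [ 0.956  0.293 -0.012] F [-0.  -1.5 -0.7] w 0.594 j [-0.15  0.52  0.85  1.6  -0.77  1.91  1.07]
rotvec [ 0.0054 -0.0107  0.0059] 0.013 shift cm [-0.03  0.04  0.5 ]
rest_foot [(0.78, [0.457, -0.0719, 0.0458], {}), (0.57, [0.549, 0.0828, 0.0614], {})]
short_mid [(0.78, [0.4558, -0.0521, 0.0647], {}), (0.74, [0.5489, 0.0843, 0.0649], {})]
rest_foot [(0.82, [0.4572, -0.0713, 0.0455], {})]
short_mid [(0.77, [0.4545, -0.0561, 0.0609], {}), (0.66, [0.5471, 0.1114, 0.0975], {})]
rest_foot [(0.97, [0.4573, -0.0674, 0.0473], {})]
short_mid [(0.61, [0.4545, -0.0532, 0.0633], {})]
```

```bash
python3 -m crank '[[0.4,[-0.03,0.1,-2.43],[0.005,-0.01,0.005]],[0.4,[-0.03,0.1,-2.43],[0,0,0]],[0.4,[-0.03,0.1,-2.43],[0,0,0]],[0.4,[-0.03,0.1,-2.43],[0,0,0]],[0.4,[-0.03,0.1,-2.43],[0,0,0]],[0.4,[-0.03,0.1,-2.4],[0,0,0]],[0.4,[-0.28,0.9,-0.94],[0,0,0]],[0.4,[-0.28,0.9,-0.94],[0,0,0]],[0.4,[0,0,0],[0,0,0]]]'
python3 - <<'E'
from h import *
st(); todo(REG,[.4513,-.0451,.0514]); p=cam('wrist','w19'); show(p,['rest_foot','short_mid'])
E
```

```text
clock: 70.07
position: [0.4589, -0.0656, 0.0798]
ee_rot: [0.164, 0.685, 0.369, 0.607]
ft_force: [0.2, 0.7, -1.0]
grip_width: 0.601
t 70.07 p [ 0.4589 -0.0656  0.0798] x [-0.21   0.672 -0.71 ] z [0.952 0.306 0.009] F [ 0.2  0.7 -1. ] w 0.601 j [-0.15  0.68  0.76  1.76 -0.86  1.66  1.25]
rotvec [ 0.0015  0.0095 -0.0073] 0.012 shift cm [-0.76  2.05 -2.84]
rest_foot []
short_mid [(0.81, [0.4554, -0.0577, 0.0649], {})]
```

```bash
python3 -m crank '[[0.4,[0.1,-0.32,-0.33],[0.0015,0.0095,-0.0073]],[0.4,[-0.2,0.6,-0.63],[0,0,0]],[0.4,[-0.2,0.6,-0.63],[0,0,0]],[0.4,[-0.2,0.6,-0.63],[0,0,0]],[0.4,[-0.2,0.57,-0.6],[0,0,0]],[0.4,[0,0,0],[0,0,0]],[1,[0,0,0],[0,0,0]],[1,[0,0,0],[0,0,0]],[1,[0,0,0],[0,0,0]],[1,[0,0,0],[0,0,0]],[1,[0,0,0],[0,0,0]],[1,[0,0,0],[0,0,0]]]' 60
python3 - <<'E'
from h import *
st(); p=cam('side'); show(p,['rest_foot','short_mid']);p=cam('top'); show(p,['rest_foot','short_mid'])
E
```

```text
clock: 71.22
position: [0.4526, -0.048, 0.0524]
ee_rot: [0.169, 0.686, 0.365, 0.606]
ft_force: [-2.5, -1.1, 5.2]
grip_width: 0.327
t 71.22 p [ 0.4526 -0.048   0.0524] x [-0.209  0.674 -0.709] z [0.955 0.297 0.001] F [-2.5 -1.1  5.2] w 0.327 j [-0.16  0.7   0.74  1.81 -0.89  1.61  1.26]
rest_foot [(0.93, [0.4554, -0.0697, 0.0455], {}), (0.56, [0.5664, -0.091, 0.06], {})]
short_mid []
rest_foot [(0.69, [0.4595, -0.0662, 0.0434], {})]
short_mid [(0.73, [0.4548, -0.0521, 0.063], {})]
```

```bash
python3 -m crank '[[1,[0.21,-0.67,0.7],[0,0,0]],[1,[0.21,-0.67,0.7],[0,0,0]],[1,[0.21,-0.67,0.7],[0,0,0]],[1,[0,0,3],[0,0,0]],[1,[0,0,3],[0,0,0]],[1,[0,0,3],[-0.107,-0.0335,0]],[1,[0,0,0],[-0.107,-0.0335,0]],[1,[0,0,0],[-0.107,-0.0335,0]],[1,[0,0,0],[-0.107,-0.0335,0]],[1,[0,0,0],[-0.107,-0.0335,0]],[1,[0,0,0],[-0.107,-0.0335,0]],[1,[0,0,0],[-0.107,-0.0335,0]]]'
python3 -m crank '[[1,[1.4,1.5,0],[0,0,-0.075]],[1,[1.7,1.9,0],[0,0,-0.075]],[1,[1.7,1.9,0],[0,0,-0.075]],[1,[1.7,1.9,0],[0,0,0]],[1,[1.7,1.9,0],[0,0,0]],[1,[1.7,1.9,0],[0,0,0]],[1,[0,0,0],[0,0,0]]]'
python3 - <<'E'
from h import *
st(); todo(RAIL,[.558,.0405,.055]); p=cam('wrist'); show(p,['short_mid','stop_face','middle_mid']); p=cam('side'); show(p,['short_mid','middle_mid','long_mid','stop_face'])
E
```

```text
clock: 72.52
position: [0.4603, -0.0687, 0.1642]
ee_rot: [-0.107, 0.697, 0.105, 0.702]
ft_force: [-1.5, 0.0, -2.0]
grip_width: 0.329
clock: 73.1
position: [0.5605, 0.0463, 0.1633]
ee_rot: [-0.029, 0.705, 0.029, 0.708]
ft_force: [-0.9, 0.7, -0.9]
grip_width: 0.325
t 73.1 p [0.5605 0.0463 0.1633] x [ 0.003  0.001 -1.   ] z [0.997 0.082 0.003] F [-0.9  0.7 -0.9] w 0.325 j [-0.92  0.33  0.92  1.76 -0.28  1.19  0.16]
rotvec [-0.0007  0.0029 -0.0017] 0.003 shift cm [ -0.25  -0.58 -10.83]
short_mid [(0.75, [0.559, 0.0446, 0.1796], {})]
stop_face [(0.84, [0.5516, 0.0859, 0.0622], {})]
middle_mid [(0.58, [0.5536, 0.0856, 0.0604], {})]
short_mid [(0.62, [0.5598, 0.0425, 0.1759], {})]
middle_mid [(0.74, [0.5633, -0.0173, 0.0649], {})]
long_mid [(0.55, [0.5671, -0.0907, 0.0611], {})]
stop_face [(0.85, [0.5551, 0.0886, 0.0626], {})]
```

```bash
python3 -m crank '[[1,[-0.2,-0.4,-1.8],[0,0,0]],[1,[0,0,-2],[0,0,0]],[1,[0,0,-2],[0,0,0]],[1,[0,0,-2],[0,0,0]],[1,[0,0,-2],[0,0,0]],[1,[0,0,-0.6],[0,0,0]],[1,[0,0,0],[0,0,0]],[1,[0,0,0],[0,0,0]]]'
python3 - <<'E'
from h import *
st(); todo(RAIL,[.558,.0405,.050]); p=cam('side'); show(p,['short_mid','middle_mid'])
E
```

```text
clock: 74.22
position: [0.5561, 0.0379, 0.0598]
ee_rot: [-0.027, 0.706, 0.028, 0.707]
ft_force: [0.2, 0.1, 0.4]
grip_width: 0.33
t 74.22 p [0.5561 0.0379 0.0598] x [ 0.002  0.001 -1.   ] z [0.997 0.077 0.002] F [0.2 0.1 0.4] w 0.33 j [-0.84  0.46  0.84  1.86 -0.4   1.    0.25]
rotvec [-0.0008  0.0019  0.0031] 0.004 shift cm [ 0.19  0.26 -0.98]
short_mid [(0.72, [0.5604, 0.0396, 0.0734], {})]
middle_mid [(0.51, [0.5636, -0.0169, 0.0663], {}), (0.44, [0.5688, -0.0171, -0.0002], {})]
```

```bash
python3 -m crank '[[1,[0.2,0.26,0],[0,0,0]],[1,[0,0,-0.5],[0,0,0]],[1,[0,0,0],[0,0,0]]]'
python3 -m crank '[[1,[0,0,-0.15],[0,0,0]],[1,[0,0,0],[0,0,0]]]'
python3 -m crank '[[1,[0,0,-0.15],[0,0,0]],[1,[0,0,0],[0,0,0]]]'
python3 -m crank '[[1,[0,0,-0.15],[0,0,0]],[1,[0,0,0],[0,0,0]]]'
python3 -m crank '[[1,[0,0,-0.15],[0,0,0]],[1,[0,0,0],[0,0,0]]]'
python3 -m crank '[[1,[0,0,-0.1],[0,0,0]],[1,[0,0,0],[0,0,0]]]'
```

```text
clock: 74.62
position: [0.5578, 0.0412, 0.0536]
ee_rot: [-0.027, 0.706, 0.028, 0.707]
ft_force: [-0.4, 1.0, -1.0]
grip_width: 0.327
clock: 74.78
position: [0.5576, 0.0407, 0.0523]
ee_rot: [-0.027, 0.706, 0.028, 0.707]
ft_force: [-0.1, -0.2, -1.2]
grip_width: 0.331
clock: 74.95
position: [0.5577, 0.0406, 0.0508]
ee_rot: [-0.027, 0.706, 0.028, 0.707]
ft_force: [-0.8, 0.0, -1.2]
grip_width: 0.332
clock: 75.12
position: [0.5579, 0.0406, 0.05]
ee_rot: [-0.027, 0.706, 0.028, 0.707]
ft_force: [-2.8, -0.1, 4.2]
grip_width: 0.326
clock: 75.28
position: [0.558, 0.0406, 0.0498]
ee_rot: [-0.026, 0.706, 0.028, 0.707]
ft_force: [-11.3, 0.5, 24.8]
grip_width: 0.328
clock: 75.45
position: [0.5581, 0.0406, 0.0497]
ee_rot: [-0.026, 0.706, 0.028, 0.707]
ft_force: [-16.4, 0.8, 38.6]
grip_width: 0.329
```

```bash
python3 -m crank '[[1,[0,0,0.2],[0,0,0]],[0.4,[0,0,0],[0,0,0]],[0.4,[0,0,0],[0,0,0]],[0.4,[0,0,0],[0,0,0]],[0.4,[0,0,0],[0,0,0]],[0.4,[0,0,0],[0,0,0]],[0.4,[0,0,2],[0,0,0]],[0.4,[0,0,4],[0,0,0]],[0.4,[0,0,4],[0,0,0]],[0.4,[0,0,2],[0,0,0]],[0.4,[0,0,0],[0,0,0]]]'
python3 -m crank '[[0.4,[-0.1,0.73,0],[0,0,0.12]],[0.4,[-0.1,0.73,0],[0,0,0.12]],[0.4,[-0.1,0.73,0],[0,0,0.12]],[0.4,[-0.1,0.73,0],[0,0,0.12]],[0.4,[-0.1,0.73,0],[0,0,0.12]],[0.4,[-0.1,0.73,0],[0,0,0.12]],[0.4,[-0.1,0.73,0],[0,0,0.12]],[0.4,[-0.1,0.73,0],[0,0,0.12]],[0.4,[-0.1,0.73,0],[0,0,0.12]],[0.4,[-0.1,0.73,0],[0,0,0.12]],[0.4,[0,0,0],[0,0,0]]]'
python3 - <<'E'
from h import *
st(); B=orient(-Z,np.array([.276,.961,0])); todo(B,[.5495,.113,.081])
for c in('wrist','side','top'): p=cam(c); show(p,['clamp_bar','stop_face','short_mid','middle_mid','long_mid'])
E
```

```text
clock: 76.37
position: [0.5602, 0.0405, 0.1737]
ee_rot: [-0.026, 0.704, 0.028, 0.709]
ft_force: [0.0, -0.5, 0.2]
grip_width: 0.6
clock: 77.28
position: [0.5473, 0.1153, 0.1684]
ee_rot: [-0.423, 0.566, 0.425, 0.566]
ft_force: [-0.3, 1.0, -0.1]
grip_width: 0.599
t 77.28 p [0.5473 0.1153 0.1684] x [-0.001  0.002 -1.   ] z [0.282 0.959 0.002] F [-0.3  1.  -0.1] w 0.599 j [-0.87  0.27  0.69  1.75 -0.18  1.19  1.15]
rotvec [-0.002  -0.0013  0.0061] 0.007 shift cm [ 0.22 -0.23 -8.74]
clamp_bar [(0.89, [0.5518, 0.1135, 0.0949], {}), (0.18, [0.7289, 0.2378, 0.0018], {})]
stop_face [(0.96, [0.5513, 0.0843, 0.0613], {})]
short_mid [(0.95, [0.5554, 0.0429, 0.066], {})]
middle_mid [(0.75, [0.5633, -0.0207, 0.0603], {}), (0.2, [0.7288, 0.2405, 0.0037], {})]
long_mid [(0.59, [0.5667, -0.0911, 0.0635], {})]
clamp_bar []
stop_face [(0.82, [0.5528, 0.0899, 0.0656], {})]
short_mid [(0.53, [0.5606, 0.0407, 0.0636], {})]
middle_mid [(0.66, [0.5636, -0.0186, 0.064], {}), (0.3, [0.4624, 0.3075, -0.0035], {})]
long_mid []
clamp_bar [(0.4, [0.4679, 0.3068, -0.0046], {})]
stop_face [(0.61, [0.5539, 0.0903, 0.06], {}), (0.43, [0.7331, 0.2431, -0.0032], {})]
short_mid [(0.65, [0.5559, 0.0434, 0.0633], {})]
middle_mid [(0.62, [0.5675, -0.0204, 0.0607], {})]
long_mid [(0.94, [0.5696, -0.0925, 0.061], {})]
```

```bash
python3 -m crank '[[0.7,[0.2,-0.2,-1],[0,0,0]],[0.7,[0,0,0],[0,0,0]],[0.7,[0,0,-2],[0,0,0]],[0.7,[0,0,-2],[0,0,0]],[0.7,[0,0,-2],[0,0,0]],[0.7,[0,0,-1.4],[0,0,0]],[0.7,[0,0,0],[0,0,0]],[1,[0,0,0],[0,0,0]],[1,[0,0,0],[0,0,0]],[1,[0,0,0],[0,0,0]],[1,[0,0,0],[0,0,0]],[1,[0,0,0],[0,0,0]]]' 60
python3 - <<'E'
from h import *
st()
E
```

```text
clock: 79.18
position: [0.55, 0.1116, 0.0854]
ee_rot: [-0.421, 0.567, 0.422, 0.568]
ft_force: [0.8, -0.4, -5.2]
grip_width: 0.098
t 79.18 p [0.55   0.1116 0.0854] x [ 0.     0.002 -1.   ] z [0.289 0.957 0.002] F [ 0.8 -0.4 -5.2] w 0.098 j [-0.83  0.37  0.66  1.83 -0.26  1.03  1.21]
```

```bash
python3 -m crank '[[1,[0.04,-0.5,0],[0,0,0]],[1,[0.04,-0.5,0],[0,0,0]],[1,[0.04,-0.5,0],[0,0,0]],[1,[0.04,-0.5,0],[0,0,0]],[1,[0.04,-0.5,0],[0,0,0]],[1,[0.04,-0.5,0],[0,0,0]],[1,[0.04,-0.5,0],[0,0,0]],[1,[0.03,-0.4,0],[0,0,0]],[1,[0.03,-0.4,0],[0,0,0]],[1,[0,0,0],[0,0,0]]]'
python3 -m crank '[[1,[0.02,-0.25,0],[0,0,0]],[1,[0,0,0],[0,0,0]]]'
python3 -m crank '[[1,[0.02,-0.25,0],[0,0,0]],[1,[0,0,0],[0,0,0]]]'
python3 -m crank '[[1,[0.01,-0.15,0],[0,0,0]],[1,[0,0,0],[0,0,0]]]'
python3 -m crank '[[1,[0.01,-0.15,0],[0,0,0]],[1,[0,0,0],[0,0,0]]]'
```

```text
clock: 80.02
position: [0.5537, 0.0677, 0.0854]
ee_rot: [-0.421, 0.567, 0.422, 0.568]
ft_force: [1.2, -0.4, 0.4]
grip_width: 0.102
clock: 80.18
position: [0.5538, 0.066, 0.0853]
ee_rot: [-0.421, 0.567, 0.422, 0.568]
ft_force: [1.0, 0.3, 1.8]
grip_width: 0.096
clock: 80.35
position: [0.554, 0.0636, 0.0853]
ee_rot: [-0.421, 0.567, 0.422, 0.568]
ft_force: [2.1, 2.8, 2.2]
grip_width: 0.096
clock: 80.52
position: [0.5541, 0.0622, 0.0853]
ee_rot: [-0.421, 0.567, 0.422, 0.568]
ft_force: [2.6, 3.2, 2.9]
grip_width: 0.093
clock: 80.68
position: [0.5542, 0.0614, 0.0853]
ee_rot: [-0.421, 0.567, 0.422, 0.568]
ft_force: [1.6, 5.4, 3.7]
grip_width: 0.095
```

```bash
python3 -m crank '[[1,[0.01,-0.15,0],[0,0,0]],[1,[0,0,0],[0,0,0]],[1,[0,0,0],[0,0,0]]]'
python3 -m crank '[[1,[0.01,-0.15,0],[0,0,0]],[1,[0,0,0],[0,0,0]],[1,[0,0,0],[0,0,0]]]'
python3 -m crank '[[1,[0.01,-0.15,0],[0,0,0]],[1,[0,0,0],[0,0,0]],[1,[0,0,0],[0,0,0]]]'
python3 - <<'E'
from h import *
st()
for c in('side','top'): p=cam(c); show(p,['clamp_bar','stop_face','short_mid','middle_mid','long_mid','rail_end'])
E
```

```text
clock: 80.93
position: [0.5542, 0.0612, 0.0853]
ee_rot: [-0.421, 0.566, 0.423, 0.568]
ft_force: [2.6, 9.9, 3.9]
grip_width: 0.101
clock: 81.18
position: [0.5542, 0.0611, 0.0853]
ee_rot: [-0.421, 0.566, 0.424, 0.568]
ft_force: [1.9, 12.6, 4.2]
grip_width: 0.095
clock: 81.43
position: [0.5542, 0.0609, 0.0853]
ee_rot: [-0.421, 0.566, 0.425, 0.568]
ft_force: [0.6, 16.6, 3.5]
grip_width: 0.102
t 81.43 p [0.5542 0.0609 0.0853] x [-0.     0.007 -1.   ] z [0.286 0.958 0.007] F [ 0.6 16.6  3.5] w 0.102 j [-0.75  0.37  0.67  1.84 -0.27  1.03  1.31]
clamp_bar [(0.49, [0.549, 0.0606, 0.0962], {})]
stop_face [(0.82, [0.5576, 0.038, 0.0661], {})]
short_mid [(0.54, [0.5608, 0.0148, 0.0619], {})]
middle_mid [(0.67, [0.5669, -0.0319, 0.0645], {})]
long_mid [(0.64, [0.5689, -0.1003, 0.0608], {}), (0.18, [0.5625, 0.0165, 0.0641], {})]
rail_end [(0.53, [0.4578, -0.0686, 0.0491], {})]
clamp_bar []
stop_face []
short_mid [(0.65, [0.5613, 0.0166, 0.0615], {})]
middle_mid [(0.85, [0.5674, -0.0378, 0.0609], {})]
long_mid [(0.9, [0.5698, -0.102, 0.0663], {})]
rail_end [(0.96, [0.5684, -0.137, 0.0605], {})]
```

```bash
python3 -m crank '[[1,[0,0,0],[0,0,-0.11]],[1,[0,0,0],[0,0,-0.11]],[1,[0,0,0],[0,0,-0.11]],[1,[0,0,0],[0,0,-0.11]],[1,[0,0,0],[0,0,-0.11]],[1,[0,0,0],[0,0,-0.11]],[1,[0,0,0],[0,0,-0.11]],[1,[0,0,0],[0,0,-0.11]],[1,[0,0,0],[0,0,-0.11]],[1,[0,0,0],[0,0,-0.11]],[1,[0,0,0],[0,0,0]]]'
python3 - <<'E'
from h import *
st(); print(telemetry.get_obs()['torque']); todo(RAIL,[.5542,.0609,.0853])
E
```

```text
clock: 83.05
position: [0.5554, 0.0621, 0.0854]
ee_rot: [-0.06, 0.703, 0.064, 0.706]
ft_force: [5.8, 21.4, 0.4]
grip_width: 0.097
t 83.05 p [0.5554 0.0621 0.0854] x [ 0.004  0.007 -1.   ] z [0.985 0.175 0.005] F [ 5.8 21.4  0.4] w 0.097 j [-0.92  0.44  0.9   1.85 -0.4   1.05  0.31]
[ 4.42908223 -1.37489036 -0.05469902]
rotvec [-0.0067  0.0041 -0.0951] 0.095 shift cm [-0.12 -0.12 -0.01]
```

```bash
python3 -m crank '[[1,[0,0,0],[0,0,-0.05]],[1,[0,0,0],[0,0,-0.05]],[1,[0,0,0],[0,0,-0.03]],[1,[0,0,0],[0,0,0]],[1,[0,0,0],[0,0,0]]]'
python3 - <<'E'
from h import *
st(); print(telemetry.get_obs()['torque']); todo(RAIL)
for c in('side','top','wrist'): p=cam(c); show(p,['clamp_bar','stop_face','short_mid','middle_mid','long_mid'])
E
```

```text
clock: 83.47
position: [0.5555, 0.0621, 0.0855]
ee_rot: [-0.017, 0.705, 0.021, 0.708]
ft_force: [7.9, 20.5, -1.2]
grip_width: 0.105
t 83.47 p [0.5555 0.0621 0.0855] x [ 0.004  0.006 -1.   ] z [0.999 0.054 0.004] F [ 7.9 20.5 -1.2] w 0.105 j [-0.94  0.45  0.93  1.85 -0.42  1.05  0.2 ]
[ 4.16857585 -1.54880663  0.80569972]
rotvec [-0.0065  0.004   0.0267] 0.028 shift cm 
clamp_bar [(0.37, [0.5549, 0.0631, 0.0938], {})]
stop_face [(0.52, [0.5605, 0.036, 0.0623], {})]
short_mid [(0.71, [0.467, 0.3075, -0.0021], {}), (0.6, [0.5644, 0.0131, 0.0652], {})]
middle_mid [(0.72, [0.5618, -0.0329, 0.0653], {})]
long_mid [(0.6, [0.5697, -0.0957, 0.0594], {})]
clamp_bar [(0.29, [0.567, -0.0323, 0.0603], {})]
stop_face []
short_mid [(0.53, [0.5579, 0.0207, 0.0607], {})]
middle_mid [(0.61, [0.5668, -0.0347, 0.0618], {})]
long_mid [(0.59, [0.5685, -0.102, 0.0621], {})]
clamp_bar [(0.89, [0.553, 0.0638, 0.0989], {})]
stop_face []
short_mid [(0.96, [0.5604, 0.0146, 0.062], {})]
middle_mid []
long_mid []
```

```bash
python3 -m crank '[[0.6,[0,0,0],[0,0,0]],[0.6,[0,0,0],[0,0,0]],[0.6,[0,0,0],[0,0,0]],[0.6,[0,0,0],[0,0,0]],[0.6,[0,0,1.5],[0,0,0]],[0.4,[0,0,3],[0,0,0]],[0.4,[0,0,4],[0,0,0]],[0.4,[0,-1,4],[0,0,0]],[0.4,[0.2,-3,2],[0,0,0]],[0.4,[0.2,-3,0],[0,0,0]],[0.4,[0,-1,0],[0,0,0]],[0.4,[0,0,0],[0,0,0]]]'
python3 - <<'E'
from h import *
st()
for c in('side','top','wrist'): p=cam(c,c+'30'); show(p,['clamp_bar','stop_face','short_mid','middle_mid','long_mid','rail_end','rest','blower','petri_dish','slide_box'])
# project row joints into wrist picture, print brightness along tube axis top (z=.077)
T=np.linalg.inv(np.array(p['cam_to_world']));K=np.array(p['intrinsics'])
def px(w):
    c=T@np.r_[w,1]; q=K@[c[0],-c[1],-c[2]]; return q[:2]/q[2]
g=cv2.cvtColor(p['frame'],cv2.COLOR_RGB2GRAY).astype(int)
e=np.array([.5715,-.136,.077])
for s in range(0,240,3):
    q=px(e+s/1000*np.array([-.0804,.9968,0])); u,v=np.round(q).astype(int)
    if 0<=v<400: print(s,(u,v),g[v,u-6:u+7:3],end=' | ')
    if s%12==9: print()
E
```

```text
clock: 85.37
position: [0.5575, -0.028, 0.2302]
ee_rot: [-0.015, 0.706, 0.015, 0.708]
ft_force: [-0.3, -0.1, 0.6]
grip_width: 0.601
t 85.37 p [ 0.5575 -0.028   0.2302] x [ 0.002  0.    -1.   ] z [0.999 0.041 0.002] F [-0.3 -0.1  0.6] w 0.601 j [-0.92  0.29  1.07  1.69 -0.26  1.32  0.24]
clamp_bar [(0.48, [0.7404, -0.1471, -0.0035], {}), (0.39, [0.5526, 0.0592, 0.0953], {})]
stop_face [(0.63, [0.5586, 0.0378, 0.0632], {})]
short_mid [(0.55, [0.5601, 0.012, 0.0636], {})]
middle_mid [(0.72, [0.5648, -0.0322, 0.0642], {})]
long_mid [(0.76, [0.5687, -0.0985, 0.0604], {})]
rail_end [(0.72, [0.572, -0.1307, 0.0626], {}), (0.54, [0.5655, -0.0162, 0.0001], {})]
rest [(0.56, [0.4557, -0.0494, 0.0001], {})]
blower [(0.61, [0.567, -0.0979, 0.058], {}), (0.59, [0.7382, -0.1461, -0.0014], {})]
petri_dish [(0.79, [0.6277, -0.3831, -0.0044], {}), (0.28, [0.5608, 0.0384, 0.0647], {})]
slide_box [(0.67, [0.736, 0.2422, -0.003], {}), (0.23, [0.5613, 0.0122, 0.0619], {})]
clamp_bar [(0.47, [0.5561, 0.0624, 0.105], {})]
stop_face [(0.42, [0.5596, 0.0396, 0.0592], {})]
short_mid [(0.3, [0.5716, -0.1362, 0
[... 4360 characters left out ...]
64(83)) [ 39  99 123  96  62] | 
204 (np.int64(322), np.int64(80)) [40 43 39 47 56] | 207 (np.int64(322), np.int64(76)) [37 40 36 45 46] | 210 (np.int64(322), np.int64(72)) [37 42 36 40 48] | 213 (np.int64(322), np.int64(68)) [40 40 43 40 51] | 
216 (np.int64(322), np.int64(65)) [40 45 42 45 50] | 219 (np.int64(321), np.int64(61)) [61 43 38 46 49] | 222 (np.int64(321), np.int64(57)) [109  61  67  45 108] | 225 (np.int64(321), np.int64(53)) [112 116 125 116 112] | 
228 (np.int64(321), np.int64(49)) [113 112 124 115 111] | 231 (np.int64(321), np.int64(45)) [115 118 124 137 132] | 234 (np.int64(321), np.int64(41)) [118 119 144 139 132] | 237 (np.int64(321), np.int64(37)) [116 119 140 140 132] |
```

Run:
```python
import cv2,numpy as np
g=cv2.imread('pics/wrist30.png',0)
for v in range(52,122,3): print(v,' '.join('%3d'%x for x in g[v,294:352:2]))
```

```text
52 144 149 149 147 152 150 152 109 120 114 111 111 112 125 116 116 112 117 115  98 127 133 135 127 131 131 131 133 102
55 145 147 146 144 148 145 149 113 110 114 110 112 116 124 113 114 115 117 114  98 121 133 136 126 129 132 129 132  86
58 143 147 145 146 147 147 153 117 110 114 111  55  42  43  41  41  38 116 118 105 121 133 133 128 126 131 129 131  86
61 146 148 147 148 147 148 146 113 109 115  99  34  43  44  47  45  38  92 117 106 123 134 139 131 130 129 129 133  91
64 146 150 149 151 147 138 131 108 106 110 100  44  43  44  44  43  41  65  90  79  74  84  86  69  70  64  55 129 101
67 130  57  66  64  63  63  65  67  63  64  57  37  41  43  45  44  37  48  62  56  55  52  57  58  60  55  51 108 101
70 109  58  65  61  64  57  62  58  63  60  64  41  40  42  44  42  42  47  55  63  60  57  61  55  56  62  55 106 102
73 136  59  64  63  64  64  64  64  65  60  61  38  47  40  44  43  41  43  56  51  59  57  58  58  62  57  57  98 107
76 143  55  65  64  63  65  62  63  62  66  63  37  44  47  36  41  38  45  58  56  56  60  58  58  54  65  56  98 107
79 138  57  62  63  65  61  6
[... 1063 characters left out ...]
  54  57  54  53  59  54  51  43  38  36  39  41  39  40  42  55  50  47  47  48  48  48  46 101 114
109 106 134  46  51  55  54  54  59  56  58  63  60  40  40  38  38  42  37  49  56  60  61  62  63  61  55  60  63 119
112 114 135  59  62  60  64  61  64  58  58  62  59  40  38  39  39  37  33  53  64  63  65  61  59  65  61  61  63 120
115 124 136  62  62  60  55  64  60  59  61  61  64  35  36  20  29  37  28  55  64  56  60  60  61  60  63  59  58 106
118 118 137  69  70  68  71  64  50  48  50  47  45  42  38  38  35  34  38  38  24  34  37  32  77  76  71 131 134 106
121 116 150 152 156  87  89  78  34  32  31  36  38  38  40  36  35  39  38  30  34  36  31  30  71  73  73  99 130 105
```

The bar lies along the rail: dark columns 316–328, rows 58–115, nearly vertical in the wrist picture. The row is dark right up to the stop face with no bright gap. I'm handing in.

Run:
```python
from h import *
st(); print(manip.hand_in())
```

```text
t 87.02 p [ 0.5582 -0.0238  0.2301] x [ 0.002  0.001 -1.   ] z [0.999 0.047 0.002] F [-0.1 -0.3 -0.6] w 0.602 j [-0.92  0.29  1.07  1.69 -0.26  1.32  0.24]
the job is handed in; nothing more can be done
None
```

The bench is set up and the job was handed in at about 87 s of robot time; the hand-in gave no verdict. All three tubes were there. I freed the clamp, slid the stop all the way back, and parked each tube on the rest before laying it in the V in order long, middle, short. I then pushed the stop up until the row was closed and turned the clamp bar back tight.

**Last checks:**
- **Row:** the push ended at the predicted position for a closed row, with 16 to 20 N of reaction. The centres read about 36, 101 and 152 mm from the end plate, within the networks' few-millimetre error. The wrist picture showed no bright gap between the tubes or at the stop.
- **Clamp bar:** it lies along the rail, and I turned it until it hit its end stop (0.8 N m).
- **Bystanders:** the slide box, petri dish and blower read where they started. The robot was clear, above the bench.

**What went wrong or disagreed:**
- **Rest moved:** the rest was knocked about 3 cm before the short tube was parked. I measured it again and parked there.
- **Joint limits:** the arm ran into its joint limits twice while turning to re-grip a tube. I retraced its path each time, and nothing was touched.
- **Stop position:** the gripper moved back 1.2 mm during the final clamp turn. I put this down to the offset between gripper and bar, since it was still pressing on the row with about 20 N.
- **Picture limit:** the viewer's limit was used up near the end, so the last checks used pixel values and the networks only.

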